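Change over the grinding discs at the nail desk

TASK

Change the disc tray over for the next client: slide the cover of the used-heads box open, tip the used discs off the tray through its corner spout into the box, stand the tray back in the middle of its mat and slide the cover fully shut. Only when the used ones are shut away, open the one organiser compartment that holds the disc-shaped heads, set all its discs out on the tray, and close the lid again. Open no other lid, and do not knock over or push aside the bottles and tools around.

Things in the scene. Friction and masses are not known exactly. Their poses are not given: they have to be found in the camera images.
- tray: Loose smooth steel tray, 130 x 130 mm, 22 mm high, about 0.16 kg. Origin: centre of its underside. Floor top at z = 6 mm; walls 2 mm thick, open at the corner (-x,-y): a spout 54 mm wide. At the corner (+x,+y) a black upright grip plate along the diagonal, 10 mm thick, 44 mm long, z = 6 to 46 mm: grip at x = y = 75, z = 33 mm, closing across the diagonal.
- tray_spout (a point): Tip of the tray's open corner (spout), on the upper face of its floor: x = y = -65, z = 6 mm in the tray's frame. Discs on the tray start to slide at 10 to 25 degrees of tilt.
- mat: Fixed grey towel mat, 180 x 180 mm, 3 mm thick, on which the tray stands. Origin: centre of its underside.
- usedbox: Fixed white open-topped box for used heads, outside 124 mm (its x) x 100 mm (its y) x 58 mm high, walls and floor 4 mm; guides on both long sides reach 66 mm high. Origin: centre of its underside. Its flat white cover runs in the guides along the box's x.
- cover (a joint): Box cover, m: 0 = fully shut, 0.112 = fully open, towards the box's +x. The mouth is free from x = -58 mm to x = value - 62 mm in the box's frame. Slides with about 1.5 N, stays where left. Its top face is at z = 63.5 mm; on it stands a black bar to grip, 10 mm thick along x, 36 mm long along y, 30 mm high, its middle at x = value - 40 mm, y = 0, z = 78 mm in the box's frame.
- organiser: Fixed organiser, 110 mm (its x) x 260 mm (its y), grey base 22 mm high; four compartments in a row along y, centres at x = -13 mm, y = +96, +32, -32, -96 mm (numbers 0 to 3), each 74 x 60 mm inside, under its own clear dome lid (top at 49 mm). Origin: centre of its underside; front at -x; lids hinge at the back, x = +45, z = 22 mm, axis along y.
- pad_disc: Dark thin pad, 72 x 58 mm, its top 6 mm above the table, on the floor of the compartment that holds the fresh disc heads (origin at its centre). Which compartment that is changes from start to start; the other three hold barrel, cone and cap shaped heads.
- lid0 (a joint): Lid 0 (y = +96 mm in the organiser's frame), rad: 0 = closed, 1.92 = at its stop, a little past upright. 25 g; falls shut below 1.0, falls open to the stop above 1.5. White tab on its front edge, 20 mm wide (y), 9 mm thick, 36 mm out; closed, pinch its sides at x = -81, z = 43.5 mm (organiser's frame), gripper straight down, and carry it round the hinge without turning.
- lid1 (a joint): Lid 1 (y = +32 mm in the organiser's frame), rad: 0 = closed, 1.92 = at its stop, a little past upright. 25 g; falls shut below 1.0, falls open to the stop above 1.5. White tab on its front edge, 20 mm wide (y), 9 mm thick, 36 mm out; closed, pinch its sides at x = -81, z = 43.5 mm (organiser's frame), gripper straight down, and carry it round the hinge without turning.
- lid2 (a joint): Lid 2 (y = -32 mm in the organiser's frame), rad: 0 = closed, 1.92 = at its stop, a little past upright. 25 g; falls shut below 1.0, falls open to the stop above 1.5. White tab on its front edge, 20 mm wide (y), 9 mm thick, 36 mm out; closed, pinch its sides at x = -81, z = 43.5 mm (organiser's frame), gripper straight down, and carry it round the hinge without turning.
- lid3 (a joint): Lid 3 (y = -96 mm in the organiser's frame), rad: 0 = closed, 1.92 = at its stop, a little past upright. 25 g; falls shut below 1.0, falls open to the stop above 1.5. White tab on its front edge, 20 mm wide (y), 9 mm thick, 36 mm out; closed, pinch its sides at x = -81, z = 43.5 mm (organiser's frame), gripper straight down, and carry it round the hinge without turning.
- used1: Loose grinding head, 12 g: a stone disc 22 mm across and 6 mm thick with a round hub 10 mm across standing up from its middle to 34 mm above the disc's underside (take it by the hub). Origin: centre of the disc's underside, z along the hub. A used one, lying on the tray at the start. Two to four are present.
- used2: Loose grinding head, 12 g: a stone disc 22 mm across and 6 mm thick with a round hub 10 mm across standing up from its middle to 34 mm above the disc's underside (take it by the hub). Origin: centre of the disc's underside, z along the hub. A used one, lying on the tray at the start. Two to four are present.
- used3: Loose grinding head, 12 g: a stone disc 22 mm across and 6 mm thick with a round hub 10 mm across standing up from its middle to 34 mm above the disc's underside (take it by the hub). Origin: centre of the disc's underside, z along the hub. A used one, lying on the tray at the start. Two to four are present.
- used4: Loose grinding head, 12 g: a stone disc 22 mm across and 6 mm thick with a round hub 10 mm across standing up from its middle to 34 mm above the disc's underside (take it by the hub). Origin: centre of the disc's underside, z along the hub. A used one, lying on the tray at the start. Two to four are present.
- fresh1: Loose grinding head, 12 g: a stone disc 22 mm across and 6 mm thick with a round hub 10 mm across standing up from its middle to 34 mm above the disc's underside (take it by the hub). Origin: centre of the disc's underside, z along the hub. A fresh one, in one compartment of the organiser at the start. Two to four are present.
- fresh2: Loose grinding head, 12 g: a stone disc 22 mm across and 6 mm thick with a round hub 10 mm across standing up from its middle to 34 mm above the disc's underside (take it by the hub). Origin: centre of the disc's underside, z along the hub. A fresh one, in one compartment of the organiser at the start. Two to four are present.
- fresh3: Loose grinding head, 12 g: a stone disc 22 mm across and 6 mm thick with a round hub 10 mm across standing up from its middle to 34 mm above the disc's underside (take it by the hub). Origin: centre of the disc's underside, z along the hub. A fresh one, in one compartment of the organiser at the start. Two to four are present.
- fresh4: Loose grinding head, 12 g: a stone disc 22 mm across and 6 mm thick with a round hub 10 mm across standing up from its middle to 34 mm above the disc's underside (take it by the hub). Origin: centre of the disc's underside, z along the hub. A fresh one, in one compartment of the organiser at the start. Two to four are present.
- polish1: Bystander: nail polish bottle, 27 mm across, 82 mm tall. Origin: centre of its underside.
- polish2: Bystander: nail polish bottle, 27 mm across, 82 mm tall. Origin: centre of its underside.
- polish3: Bystander: nail polish bottle, 27 mm across, 82 mm tall. Origin: centre of its underside.
- remover: Bystander: round plastic bottle, 54 mm across, 128 mm tall. Origin: centre of its underside.
- buffer: Bystander: buffing block, 94 x 28 x 25 mm. Origin: centre of its underside.
Not all that is in view belongs to the job. Of the things that look like the tray, the larger one is meant.

How it is judged (in metres and radians):
On the way, in this order (a step that is already met when the one before it is completed fails the run):
1. with the tray tipped and its spout over the used-heads box, all used discs lie in the box (x of used1 in the frame of usedbox between -0.062 and 0.062 m and y of used1 in the frame of usedbox between -0.05 and 0.05 m and z of used1 in the frame of usedbox between -0.005 and 0.054 m and x of used2 in the frame of usedbox between -0.062 and 0.062 m and y of used2 in the frame of usedbox between -0.05 and 0.05 m and z of used2 in the frame of usedbox between -0.005 and 0.054 m and x of used3 in the frame of usedbox between -0.062 and 0.062 m and y of used3 in the frame of usedbox between -0.05 and 0.05 m and z of used3 in the frame of usedbox between -0.005 and 0.054 m and x of used4 in the frame of usedbox between -0.062 and 0.062 m and y of used4 in the frame of usedbox between -0.05 and 0.05 m and z of used4 in the frame of usedbox between -0.005 and 0.054 m and x of tray_spout in the frame of usedbox between -0.075 and 0.075 m and y of tray_spout in the frame of usedbox between -0.065 and 0.065 m and z of tray_spout in the frame of usedbox between 0.03 and 0.2 m and angle between tray's own z axis and vertical above 0.22 rad), for 0.2 s.
2. the box's cover is slid fully shut (value of joint cover below 0.006 m and x of used1 in the frame of usedbox between -0.062 and 0.062 m and y of used1 in the frame of usedbox between -0.05 and 0.05 m and z of used1 in the frame of usedbox between -0.005 and 0.054 m and x of used2 in the frame of usedbox between -0.062 and 0.062 m and y of used2 in the frame of usedbox between -0.05 and 0.05 m and z of used2 in the frame of usedbox between -0.005 and 0.054 m and x of used3 in the frame of usedbox between -0.062 and 0.062 m and y of used3 in the frame of usedbox between -0.05 and 0.05 m and z of used3 in the frame of usedbox between -0.005 and 0.054 m and x of used4 in the frame of usedbox between -0.062 and 0.062 m and y of used4 in the frame of usedbox between -0.05 and 0.05 m and z of used4 in the frame of usedbox between -0.005 and 0.054 m), for 0.2 s.
3. the lid of the compartment with the disc heads is open (((y of pad_disc in the frame of organiser between 0.064 and 0.128 m and value of joint lid0 above 1.2 rad) or (y of pad_disc in the frame of organiser between 0 and 0.064 m and value of joint lid1 above 1.2 rad) or (y of pad_disc in the frame of organiser between -0.064 and 0 m and value of joint lid2 above 1.2 rad) or (y of pad_disc in the frame of organiser between -0.128 and -0.064 m and value of joint lid3 above 1.2 rad))), for 0.2 s.
At the end, for the whole second after the job is handed in: All used discs are in the box and its cover is within 6 mm of fully shut; the tray stands flat on its mat, its centre within 30 mm of the mat's; all fresh discs rest in the tray; all four lids are closed (within 0.06 rad); everything is at rest (all of step 2 and x of fresh1 in the frame of tray between -0.062 and 0.062 m and y of fresh1 in the frame of tray between -0.062 and 0.062 m and z of fresh1 in the frame of tray between -0.005 and 0.03 m and x of fresh2 in the frame of tray between -0.062 and 0.062 m and y of fresh2 in the frame of tray between -0.062 and 0.062 m and z of fresh2 in the frame of tray between -0.005 and 0.03 m and x of fresh3 in the frame of tray between -0.062 and 0.062 m and y of fresh3 in the frame of tray between -0.062 and 0.062 m and z of fresh3 in the frame of tray between -0.005 and 0.03 m and x of fresh4 in the frame of tray between -0.062 and 0.062 m and y of fresh4 in the frame of tray between -0.062 and 0.062 m and z of fresh4 in the frame of tray between -0.005 and 0.03 m and value of joint each of lid0, lid1, lid2, lid3 below 0.06 rad and horizontal distance between tray and mat below 0.03 m and angle between tray's own z axis and vertical below 0.06 rad and height (world z) of tray below 0.015 m and linear speed of each of fresh1, fresh2, fresh3, fresh4, tray below 0.02 m/s); the robot touches nothing.
It fails at once if a lid of another compartment is opened ((not (y of pad_disc in the frame of organiser between 0.064 and 0.128 m) and value of joint lid0 above 0.25 rad) or (not (y of pad_disc in the frame of organiser between 0 and 0.064 m) and value of joint lid1 above 0.25 rad) or (not (y of pad_disc in the frame of organiser between -0.064 and 0 m) and value of joint lid2 above 0.25 rad) or (not (y of pad_disc in the frame of organiser between -0.128 and -0.064 m) and value of joint lid3 above 0.25 rad)).
It fails at once if a bystander is pushed more than 30 mm aside or knocked over (distance of any of polish1, polish2, polish3, remover, buffer from where it was at the start of the episode above 0.03 m or angle between any of polish1, polish2, polish3, remover, buffer's own z axis and vertical above 0.5 rad).
Of used1, used2, used3, used4 only 2 to 4 are there at a start; the rules pass over those that are not, and their reading is None.
Of fresh1, fresh2, fresh3, fresh4 only 2 to 4 are there at a start; the rules pass over those that are not, and their reading is None.
At some moment in a run one of fresh1, fresh2, fresh3, fresh4 may be knocked a few centimetres aside while the robot is not near it.
It also fails if it takes over 210 s, if anything falls off the work surface, if the arm or the gripper's body presses on something with over 40 N, if the wrist force passes 120 N, or if a joint passes its speed limit or range.

ROBOT

A 6-joint arm with a two-finger parallel gripper is mounted at the origin on the work surface. World frame = base frame: x ahead of the robot, y to its left, z up, the work surface at z = 0. Lengths are in mm, angles in rad, forces in N, time in s.
With the tool pointing down it reaches from about 275 to 750 mm from the base axis. Payload 10.2 kg.
Tool frame: the origin (TCP) lies at the very end of the fingers, on their centre line; the grasp point (between the pads) lies 19 mm behind it; x points along the fingers, y is the direction in which the jaws open and shut, and the axes are right-handed (so a half turn about x gives the same grasp; the last joint's range is limited). The gripper opens to 85 mm and grips with 20 to 120 N. Pads are 22 mm wide; open, the fingers measure 114 mm over their backs; the gripper's body (76 mm by 85 mm) begins 54 mm behind the grasp point. The pads swing forward as they close: fully open they stand 13 mm farther back than shut.
Start: joints at [0.905, 0.313, 1.498, -0, 1.331, -0.223], TCP at [224.96, 474.367, 231.294] pointing down, gripper open.
Joint ranges: [-2.94, 2.94], [-0.97, 2.17], [0.19, 2.56], [-1.23, 4.37], [0.02, 3.11], [-2.88, 2.88]. Speed limits (rad/s): [2.39, 2.39, 3.01, 3.14, 3.14, 3.14].

INTERFACE

Orientations are given as a unit quaternion [w, x, y, z].
In Python, from station import read_state, eyes, ctrl gives the robot as it stands.
- The arm moves only by the shell command python3 -m crank 'ROWS' [OPENING] [FORCE]. ROWS is JSON, a list of rows, each an object with "offset": the shift along the tool's x, y, z in m, a list of three; "delta_rot": the turn, a rotation vector about the tool's x, y, z in degrees, a list of three. In form: [{"offset": [dx, dy, dz], "delta_rot": [rx, ry, rz]}, ...]. A call has 1 to 20 rows; each row shifts and turns the commanded pose from where the row before left it, along the tool's axes as they then stand; what a row does not reach is not made up. A row lasts 1/8 s, in which the tool goes at most 62.5 mm and 10.7 degrees, less where a joint would pass 70% of its speed; a pose out of reach is approached as far as the arm can. A call with a gripper value outside its range is refused whole. OPENING is the opening, from -1 (shut) to 1 (fully open), set as the call begins (- or left out, the last holds). The fingers move at their own pace and stop on an object; FORCE is the grip in N (left out, the last holds). Time passes only in rows, so rows that do not move let the fingers close. It gives the time, the measured TCP pose, the force and the opening at its end, in the units of the state.
- read_state(): the state, without advancing time (a new reading comes with each control period).
- eyes.snapshot(name): name is "scene" or "top"; returns the picture (400x640x3 uint8, red, green, blue); there is no depth.
- eyes.calibration(name): a dict with "camera_matrix" (3x3 intrinsics, pixels), "rvec" (rotation vector, rad) and "tvec" (3), from world to camera coordinates, as OpenCV has them. Camera axes: x right, y down, z forward; pixel columns grow to the right and rows downward; lengths in mm; the calibration is good to about 2 mm. A picture is of the moment at which its call begins. calibration takes no time and is no camera call.
- ctrl.finish_job(): hands the job in, once; it reports no verdict.
Trained networks look in the newest picture that a camera, given by its name, has taken for a name from the list of things; names that differ only in an ending like _2 or _b are one class to them, and where a whole thing is asked for, a point or a joint stands for the part that bears it (a point fixed in the world has none). Each returns a list of dicts, best first, with "confidence" (0 to 1); they miss things now and then, are a little off and sometimes report something else, mostly with a low value. They report only what shows in the picture. A call takes as long as a camera call. They do not tell look-alikes from the thing itself.
- eyes.spot_in(camera, thing): "location" ([column, row] in pixels, amid what is visible of it).
The state is a dict: "time_s": time; "joints": joint angles; "joint_velocities": joint speeds; "tau": joint torques, N m; "tool_pos": TCP position; "tool_rot": TCP orientation; "ft_force": force on the tool from outside, world axes, zero at the start; "wrist_torque": the same for the moment, N m; "gripper_width": finger opening in mm.
Only numpy, scipy, OpenCV 4.12 (cv2) and the standard library are available. Lean on these libraries where they do the work, as an engineer would, in place of code of your own. Each camera call takes 0.05 s, during which the arm holds its last target. There are 200 camera calls.

## Working session

There is one attempt and no reset: what is moved stays moved. The work goes in short steps, Python scripts to look and compute and a shell command to move; the robot and the scene stay as the last step left them, time stands still between calls to the robot, and variables do not carry over. Pictures are saved under pics/ and viewed, about 12 in all and at most 16, crops included, and the job is handed in when it is done.

```bash
ls; mkdir -p pics; cat > h.py <<'E'
import numpy as np, cv2
from station import read_state, eyes, ctrl
from scipy.spatial.transform import Rotation as R
def cal(n):
    c=eyes.calibration(n); return np.array(c["camera_matrix"],float),np.array(c["rvec"],float),np.array(c["tvec"],float)
def proj(n,P):
    K,r,t=cal(n); return cv2.projectPoints(np.array(P,float).reshape(-1,1,3),r,t,K,None)[0].reshape(-1,2)
def unproj(n,px,z):
    K,r,t=cal(n); M=cv2.Rodrigues(r)[0]; C=-M.T@t.ravel()
    d=M.T@np.linalg.inv(K)@np.array([px[0],px[1],1.]); return C+d*(z-C[2])/d[2]
def snap(n,f,crop=None,s=1):
    im=eyes.snapshot(n)[:,:,::-1].copy()
    if crop: x0,y0,x1,y1=crop; im=im[y0:y1,x0:x1]
    if s!=1: im=cv2.resize(im,None,fx=s,fy=s,interpolation=cv2.INTER_CUBIC)
    cv2.imwrite("pics/"+f,im); return im
E
python3 - <<'E'
from h import *
a=snap("scene","s0.png"); b=snap("top","t0.png")
Z=dict(tray=6,tray_spout=6,mat=3,usedbox=60,cover=64,organiser=22,pad_disc=6,lid0=45,used1=20,fresh1=20,polish1=60,remover=100,buffer=25)
for n in Z:
  for c in("top","scene"):
    for d in eyes.spot_in(c,n)[:6]:
        print(n,c,round(d["confidence"],2),np.round(d["location"]),np.round(unproj(c,d["location"],Z[n])[:2]))
s=read_state();print(s["tool_rot"],s["time_s"],s["gripper_width"])
for c in("top","scene"):
    K,r,t=cal(c);print(c,K[0,0],-cv2.Rodrigues(r)[0].T@t.ravel())
E
```

```text
pics
tray top 0.78 [371. 195.] [ 460. -109.]
tray top 0.66 [441. 276.] [ 211. -313.]
tray scene 0.9 [274. 221.] [ 473. -108.]
tray scene 0.76 [214. 173.] [ 197. -323.]
tray scene 0.4 [377. 217.] [463. 198.]
tray_spout top 0.59 [374. 192.] [ 469. -119.]
tray_spout top 0.56 [438. 280.] [ 198. -304.]
tray_spout top 0.51 [443. 165.] [ 549. -335.]
tray_spout top 0.25 [206. 134.] [660. 397.]
tray_spout scene 0.91 [213. 173.] [ 198. -325.]
tray_spout scene 0.85 [273. 221.] [ 473. -108.]
mat top 0.93 [396. 198.] [ 451. -186.]
mat scene 0.92 [247. 230.] [ 510. -181.]
mat scene 0.44 [382. 221.] [480. 212.]
usedbox top 0.95 [445. 177.] [ 504. -326.]
usedbox top 0.44 [208. 136.] [645. 379.]
usedbox scene 0.68 [194. 222.] [ 547. -319.]
usedbox scene 0.28 [384. 220.] [553. 203.]
cover top 0.62 [445. 162.] [ 549. -327.]
cover top 0.55 [374. 192.] [ 466. -113.]
cover scene 0.56 [187. 225.] [ 565. -333.]
organiser top 0.94 [261. 180.] [511. 225.]
organiser scene 0.62 [382. 220.] [501. 208.]
organiser scene 0.58 [279. 222.] [501. -90.]
lid0 top 0.96 [234. 200.] [450. 305.]
lid0 top 0.93 [255. 185.] [4
[... 332 characters left out ...]
ene 0.52 [277. 219.] [483. -96.]
used1 scene 0.47 [281. 209.] [436. -88.]
fresh1 top 0.18 [262. 178.] [519. 224.]
polish1 top 0.44 [336. 126.] [666.  -5.]
polish1 scene 0.72 [308. 260.] [712.  -8.]
polish1 scene 0.63 [319. 271.] [753.  17.]
polish1 scene 0.5 [235. 190.] [ 389. -226.]
remover top 0.84 [386. 113.] [ 693. -149.]
remover top 0.5 [443. 175.] [ 506. -309.]
remover scene 0.79 [250. 265.] [ 772. -145.]
buffer top 0.62 [205. 133.] [660. 396.]
buffer top 0.19 [271. 183.] [502. 195.]
[ 0.68984373  0.15526693  0.68984935 -0.15529225] 1.4 85.44631316273525
top 468.96144799462616 [ 343.99158979   34.51321747 1441.1682552 ]
scene 484.257495674793 [1620.70318232  -16.810763    855.72771893]
```

```bash
python3 -c "
import cv2
cv2.imwrite('pics/t0b.png',cv2.resize(cv2.imread('pics/t0.png'),(800,500),interpolation=cv2.INTER_CUBIC))
cv2.imwrite('pics/s0b.png',cv2.resize(cv2.imread('pics/s0.png'),(800,500),interpolation=cv2.INTER_CUBIC))"
```

```text
(no output)
```

View pics/t0b.png

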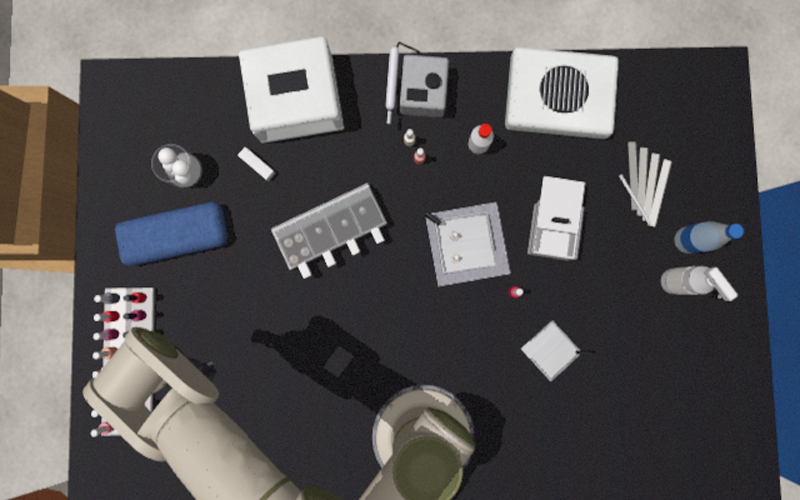

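View pics/s0b.png

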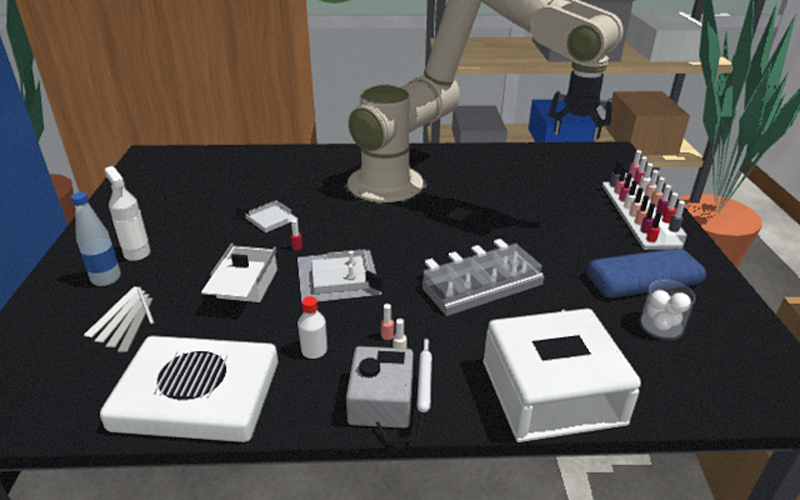

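The top view shows the tray at about (465,243), with its grip up-left at (437,217), the box at (557,218) and the organiser at (330,230). Next I'll crop in on these for poses and compartment contents.

```bash
python3 - <<'E'
import cv2,numpy as np
t=cv2.imread('pics/t0.png');s=cv2.imread('pics/s0.png')
r=lambda i,x0,y0,x1,y1,f:cv2.resize(i[y0:y1,x0:x1],None,fx=f,fy=f,interpolation=cv2.INTER_CUBIC)
a=r(t,335,135,475,235,5.7);cv2.imwrite('pics/c1.png',a)      # 798x570
b=r(t,210,140,315,225,5); c=r(s,335,185,440,255,5)
cv2.imwrite('pics/c2.png',np.vstack([cv2.resize(b,None,fx=.72,fy=.72),cv2.resize(c,None,fx=.72,fy=.72)]))
print(b.shape,c.shape)
E
```

```text
(425, 525, 3) (350, 525, 3)
```

View pics/c1.png

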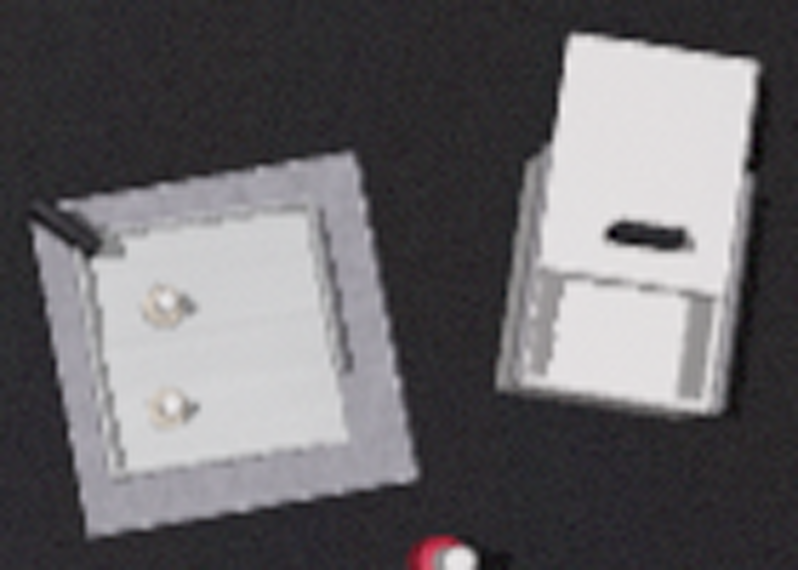

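View pics/c2.png

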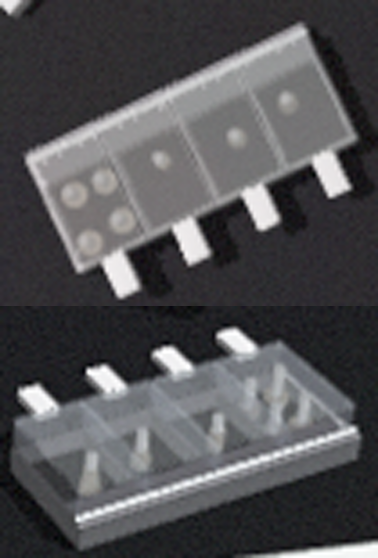

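```bash
cat >> h.py <<'E'
from scipy.optimize import least_squares
def T(p,P):
    P=np.array(P,float); c,s=np.cos(p[2]),np.sin(p[2])
    return np.c_[p[0]+c*P[:,0]-s*P[:,1],p[1]+s*P[:,0]+c*P[:,1],P[:,2]]
def fit(n,P,px,g):
    f=lambda p:(proj(n,T(p,P))-px).ravel()
    r=least_squares(f,g,x_scale=[10,10,.1]);return r.x,np.round(np.abs(r.fun).max(),1)
E
cat > fit0.py <<'E'
from h import *
c1=lambda *a:np.array(a)/5.7+[335-.4,135-.4]
c2=lambda *a:np.array(a)/3.6+[210-.4,140-.4]
S={}
S['mat']=fit("top",[(90,-90,3),(-90,-90,3),(-90,90,3)],c1((355,152),(418,478),(90,535)),[460,-120,0.1])
S['tray']=fit("top",[(-65,-65,6),(-63,63,6),(63,-63,6),(75,75,46)],c1((348,438),(120,470),(312,208),(66,226)),[460,-120,.1])
S['box']=fit("top",[(-62,50,66),(-62,-50,66)],c1((498,388),(722,415)),[500,-320,-.1])
S['org']=fit("top",[(-55,130,22),(-55,-130,22),(55,130,22),(55,-130,22)],c2((82,268),(355,138),(28,157),(303,25)),[500,220,.4])
S['org2']=fit("top",[(-81,96,48),(-81,32,48),(-81,-32,48),(-81,-96,48)],c2((122,273),(192,240),(262,207),(332,173)),[500,220,.4])
for k in S: print(k,np.round(S[k][0],3),S[k][1])
b=S['box'][0]
w=unproj("top",c1((648,229))[0],93); print("bar top",w)
e=(w-[b[0],b[1],0]); print("bar in box",np.cos(b[2])*e[0]+np.sin(b[2])*e[1],-np.sin(b[2])*e[0]+np.cos(b[2])*e[1])
for q in [(570,33),(758,60),(540,268),(712,297)]:
    w=unproj("top",c1(q)[0],63.5);e=(w-[b[0],b[1],0]); print("cov",w,np.round([np.cos(b[2])*e[0]+np.sin(b[2])*e[1],-np.sin(b[2])*e[0]+np.cos(b[2])*e[1]]))
for q in [(180,305),(183,405)]: print("used",unproj("top",c1(q)[0],6))
print("polish near",unproj("top",c1((440,552))[0],30))
import sys
def overlay(n,f,crop,s):
    im=eyes.snapshot(n)[:,:,::-1].copy(); x0,y0,x1,y1=crop
    im=cv2.resize(im[y0:y1,x0:x1],None,fx=s,fy=s,interpolation=cv2.INTER_CUBIC)
    def d(p,P,col):
        q=((proj(n,T(p,P))-[x0-.4,y0-.4])*s).astype(int); cv2.polylines(im,[q],True,col,1)
    rect=lambda a,b,z:[(-a,-b,z),(a,-b,z),(a,b,z),(-a,b,z)]
    d(S['mat'][0],rect(90,90,3),(255,0,0));d(S['tray'][0],rect(65,65,22),(0,0,255));d(S['tray'][0],[(60,60,46),(90,90,46)],(0,255,255))
    d(S['box'][0],rect(62,50,66),(0,255,0));d(S['box'][0],rect(62,50,0),(0,255,0))
    d(S['org'][0],rect(55,130,22),(0,255,0));d(S['org'][0],rect(55,130,0),(0,255,255))
    for y in(96,32,-32,-96): d(S['org'][0],[(-63,y-10,48),(-99,y-10,48),(-99,y+10,48),(-63,y+10,48)],(0,0,255))
    return im
A=overlay("top","",(210,130,480,240),2.95);B=overlay("scene","",(150,180,450,260),2.65)
w=max(A.shape[1],B.shape[1]);cv2.imwrite("pics/ov.png",np.vstack([np.pad(i,((0,0),(0,w-i.shape[1]),(0,0))) for i in(A,B)]))
E
python3 fit0.py
```

```text
mat [ 4.61824e+02 -1.17892e+02  1.55000e-01] 0.2
tray [ 4.62262e+02 -1.13763e+02  1.37000e-01] 1.6
box [ 4.83464e+02 -3.18415e+02 -1.43000e-01] 2.7
org [5.10907e+02 2.19878e+02 4.30000e-01] 1.1
org2 [5.17245e+02 2.21799e+02 4.27000e-01] 0.1
bar top [ 507.90113263 -325.77773038   93.        ]
bar in box 25.238862463322327 -3.7941405090560574
cov [ 615.37606094 -297.36597106   63.5       ] [128.  40.]
cov [ 599.12049693 -394.87445326   63.5       ] [125. -59.]
cov [ 492.2630086  -276.82045231   63.5       ] [ 3. 42.]
cov [ 475.37371664 -365.26659263   63.5       ] [ -1. -48.]
used [482.28862638 -94.89955126   6.        ]
used [428.25483422 -95.01307375   6.        ]
polish near [ 346.71063164 -225.86231258   30.        ]
```

View pics/ov.png

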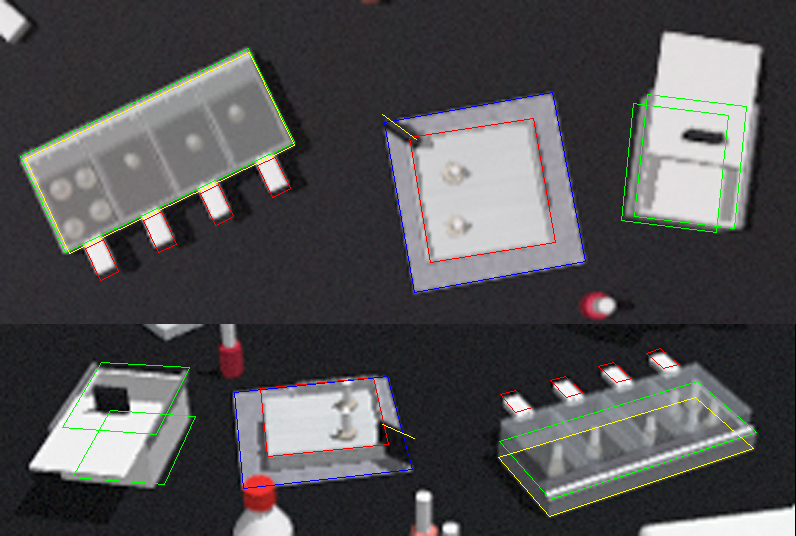

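```bash
python3 - <<'E'
import cv2
s=cv2.imread('pics/s0.png')
cv2.imwrite('pics/c3.png',cv2.resize(s[190:248,155:312],None,fx=5,fy=5,interpolation=cv2.INTER_CUBIC))
E
```

```text
(no output)
```

View pics/c3.png

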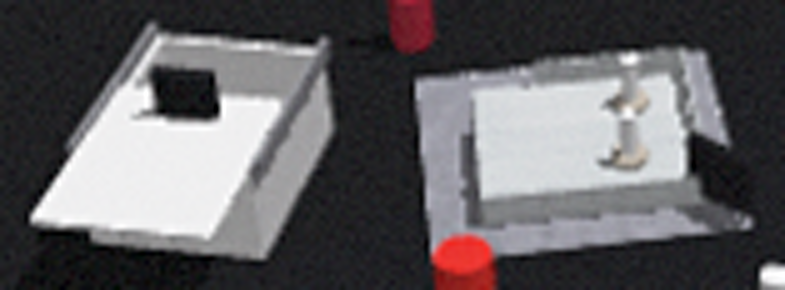

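```bash
cat > fit1.py <<'E'
from h import *
c1=lambda *a:np.array(a)/5.7+[335-.4,135-.4]
c2=lambda *a:np.array(a)/3.6+[210-.4,140-.4]
c3=lambda *a:np.array(a)/5+[155-.4,190-.4]
c4=lambda *a:(np.array(a)-[0,306])/3.6+[335-.4,185-.4]
def fit2(Pt,qt,Ps,qs,g):
    f=lambda p:np.r_[(proj("top",T(p,Pt))-qt).ravel(),(proj("scene",T(p,Ps))-qs).ravel()]
    r=least_squares(f,g,x_scale=[10,10,.1],loss='soft_l1');return r.x,np.round(f(r.x).reshape(-1,2),1).tolist()
S={}
S['mat']=fit2([(90,-90,3),(-90,-90,3),(-90,90,3)],c1((355,152),(418,478),(90,535)),
 [(-90,-90,3),(-90,90,3),(90,90,3),(90,-90,3)],c3((415,78),(705,50),(752,228),(435,255)),[460,-120,0.1])
S['tray']=fit2([(-65,-65,6),(-63,63,6),(63,-63,6),(75,75,46)],c1((348,438),(120,470),(312,208),(66,226)),
 [(-65,-65,6),(65,-65,0),(59.5,59.5,46),(90.5,90.5,46)],c3((474,90),(475,226),(690,137),(748,174)),[460,-120,0.1])
S['box']=fit2([(-62,-50,66),(-62,50,66),(-62,50,0),(62,-50,66)],c1((720,405),(527,380),(498,390),(755,172)),
 [(-62,-50,66),(-62,50,66),(62,50,0),(-62,50,0)],c3((153,25),(327,40),(262,258),(333,130)),[500,-320,-.1])
S['org']=fit2([(-55,130,22),(-55,-130,22),(55,130,22),(55,-130,22)],c2((82,268),(355,138),(28,157),(303,25)),
 [(55,130,0),(55,-130,0),(-81,96,48),(-81,-96,48)],c4((360,452),(80,546),(235,341),(38,402)),[510,220,.43])
for k in S: print(k,np.round(S[k][0],3),S[k][1])
b=S['box'][0]
def inbox(w): e=w-[b[0],b[1],0];return np.round([np.cos(b[2])*e[0]+np.sin(b[2])*e[1],-np.sin(b[2])*e[0]+np.cos(b[2])*e[1]],1)
print("bar top",inbox(unproj("top",c1((648,229))[0],93)),"scene",inbox(unproj("scene",c3((184,69))[0],93)))
print("used",unproj("top",c1((180,305))[0],6),unproj("scene",c3((627,158))[0],3))
E
python3 fit1.py
```

```text
mat [ 4.61811e+02 -1.18315e+02  1.53000e-01] [[0.3, -0.1], [0.2, 0.0], [-0.1, 0.2], [0.4, 0.1], [0.2, -0.1], [0.1, -0.8], [-0.4, 1.0]]
tray [ 4.62655e+02 -1.14740e+02  1.06000e-01] [[1.1, 1.2], [-0.5, 0.2], [1.0, 0.5], [-0.2, -2.6], [-0.7, 0.1], [0.2, 0.8], [0.4, 0.9], [1.0, -0.8]]
box [ 4.87214e+02 -3.27280e+02 -1.77000e-01] [[-0.2, 0.6], [-0.1, -0.3], [0.4, -0.6], [-0.8, 0.2], [0.4, -0.2], [-1.5, -0.3], [0.2, 0.2], [-0.3, -0.0]]
org [5.10881e+02 2.20481e+02 4.30000e-01] [[-0.7, 1.1], [0.9, 0.1], [-0.9, -0.6], [-0.1, -0.6], [-0.4, 1.4], [0.4, 0.9], [-0.2, -1.6], [-0.6, -2.6]]
bar top [20.1  5.1] scene [17.   1.2]
used [482.28862638 -94.89955126   6.        ] [472.23634795 -89.01133191   3.        ]
```

```bash
cat >> h.py <<'E'
def go(x,y,z,psi=None,s=None):
    """from measured pose (tool down): tool-axes offset [mm] to TCP xyz, then rx deg to bring jaw axis to world angle psi (mod 180)"""
    s=s or read_state(); q=s["tool_rot"]; M=R.from_quat([q[1],q[2],q[3],q[0]]).as_matrix()
    d=M.T@(np.array([x,y,z])-s["tool_pos"]); print("off mm",np.round(d,1),"rows>=",int(np.ceil(np.linalg.norm(d)/60)))
    cur=np.degrees(np.arctan2(M[1,1],M[0,1]))
    if psi is not None: a=-((psi-cur+90)%180-90); print("rx",round(a,1),"cur jaw",round(cur,1))
    print("x-axis",np.round(M[:,0],3),"q6",round(s["joints"][5],2),"w",round(s["gripper_width"],1),"F",np.round(s["ft_force"],1),"t",round(s["time_s"],1))
E
python3 -c "
from h import *
go(505.5,-330,160,-10)"
```

```text
off mm [  71.3 -606.6  598.1] rows>= 15
rx 74.6 cur jaw 64.6
x-axis [ 0.  0. -1.] q6 -0.22 w 85.6 F [-0.2  0.  -0.2] t 1.5
```

```bash
r='{"offset":[0,0,0],"delta_rot":[7.46,0,0]}'; 
python3 -m crank '[{"offset":[0,-0.0303,0.0299],"delta_rot":[0,0,0]},{"offset":[0,-0.0303,0.0299],"delta_rot":[0,0,0]},{"offset":[0,-0.0303,0.0299],"delta_rot":[0,0,0]},{"offset":[0,-0.0303,0.0299],"delta_rot":[0,0,0]},{"offset":[0,-0.0303,0.0299],"delta_rot":[0,0,0]},{"offset":[0,-0.0303,0.0299],"delta_rot":[0,0,0]},{"offset":[0,-0.0303,0.0299],"delta_rot":[0,0,0]},{"offset":[0,-0.0303,0.0299],"delta_rot":[0,0,0]},{"offset":[0,-0.0303,0.0299],"delta_rot":[0,0,0]},{"offset":[0,-0.0303,0.0299],"delta_rot":[0,0,0]},{"offset":[0,-0.0303,0.0299],"delta_rot":[0,0,0]},{"offset":[0,-0.0303,0.0299],"delta_rot":[0,0,0]},{"offset":[0,-0.0303,0.0299],"delta_rot":[0,0,0]},{"offset":[0,-0.0303,0.0299],"delta_rot":[0,0,0]},{"offset":[0,-0.0303,0.0299],"delta_rot":[0,0,0]},{"offset":[0,-0.0303,0.0299],"delta_rot":[0,0,0]},{"offset":[0,-0.0303,0.0299],"delta_rot":[0,0,0]},{"offset":[0,-0.0303,0.0299],"delta_rot":[0,0,0]},{"offset":[0,-0.0303,0.0299],"delta_rot":[0,0,0]},{"offset":[0,-0.0303,0.0299],"delta_rot":[0,0,0]}]'
python3 -m crank '[{"offset":[0,0,0],"delta_rot":[9.3,0,0]},{"offset":[0,0,0],"delta_rot":[9.3,0,0]},{"offset":[0,0,0],"delta_rot":[9.3,0,0]},{"offset":[0,0,0],"delta_rot":[9.3,0,0]},{"offset":[0,0,0],"delta_rot":[9.3,0,0]},{"offset":[0,0,0],"delta_rot":[9.3,0,0]},{"offset":[0,0,0],"delta_rot":[9.3,0,0]},{"offset":[0,0,0],"delta_rot":[9.5,0,0]},{"offset":[0,0,0],"delta_rot":[0,0,0]}]'
python3 -c "
from h import *
snap('top','t1.png');snap('scene','s1.png')
go(505.5,-330,68,-10)"
```

```text
time_s: 4.0
tool_pos: [506.0, -330.8, 231.2]
tool_rot: [0.69, 0.155, 0.69, -0.155]
ft_force: [0.2, 0.4, -0.8]
gripper_width: 85.4
time_s: 5.12
tool_pos: [505.6, -329.4, 231.2]
tool_rot: [-0.455, -0.541, -0.455, 0.541]
ft_force: [-1.0, 1.4, -0.4]
gripper_width: 85.1
off mm [163.3  -0.    0.6] rows>= 3
rx 0.2 cur jaw -9.8
x-axis [ 0. -0. -1.] q6 -0.6 w 85.6 F [-0.4  0.5  0.7] t 5.2
```

```bash

python3 -m crank '[{"offset":[0.03,0,0],"delta_rot":[0,0,0]},{"offset":[0.03,0,0],"delta_rot":[0,0,0]},{"offset":[0.03,0,0],"delta_rot":[0,0,0]},{"offset":[0.03,0,0],"delta_rot":[0,0,0]},{"offset":[0.02,0,0],"delta_rot":[0,0,0]},{"offset":[0.013,0,0],"delta_rot":[0,0,0]},{"offset":[0.009,0,0],"delta_rot":[0,0,0]},{"offset":[0,0,0],"delta_rot":[0,0,0]}]' 0.1 40
python3 -m crank '[{"offset":[0,0,0],"delta_rot":[0,0,0]},{"offset":[0,0,0],"delta_rot":[0,0,0]},{"offset":[0,0,0],"delta_rot":[0,0,0]},{"offset":[0,0,0],"delta_rot":[0,0,0]},{"offset":[0,0,0],"delta_rot":[0,0,0]},{"offset":[0,0,0],"delta_rot":[0,0,0]}]' -1 40
```

```text
time_s: 6.22
tool_pos: [505.6, -329.4, 69.2]
tool_rot: [-0.455, -0.541, -0.455, 0.541]
ft_force: [0.9, -0.0, -0.1]
gripper_width: 46.8
time_s: 6.98
tool_pos: [505.9, -329.6, 70.0]
tool_rot: [0.455, 0.542, 0.454, -0.542]
ft_force: [0.0, 0.4, 4.9]
gripper_width: 9.3
```

```bash

python3 -m crank '[{"offset":[0,0.01,0],"delta_rot":[0,0,0]},{"offset":[0,0.01,0],"delta_rot":[0,0,0]},{"offset":[0,0.01,0],"delta_rot":[0,0,0]},{"offset":[0,0.01,0],"delta_rot":[0,0,0]},{"offset":[0,0.006,0],"delta_rot":[0,0,0]},{"offset":[0,0,0],"delta_rot":[0,0,0]}]'
python3 -m crank '[{"offset":[0,0.002,0],"delta_rot":[0,0,0]},{"offset":[0,0.002,0],"delta_rot":[0,0,0]},{"offset":[0,0,0],"delta_rot":[0,0,0]}]'
python3 -m crank '[{"offset":[0,0.002,0],"delta_rot":[0,0,0]},{"offset":[0,0,0],"delta_rot":[0,0,0]}]'
```

```text
time_s: 7.72
tool_pos: [551.7, -337.8, 70.0]
tool_rot: [0.455, 0.542, 0.454, -0.541]
ft_force: [1.2, -1.1, 4.8]
gripper_width: 9.4
time_s: 8.1
tool_pos: [555.1, -338.5, 70.0]
tool_rot: [0.455, 0.542, 0.454, -0.542]
ft_force: [0.9, 0.1, 5.2]
gripper_width: 8.8
time_s: 8.35
tool_pos: [557.0, -338.8, 70.0]
tool_rot: [-0.455, -0.542, -0.454, 0.542]
ft_force: [0.0, -0.5, 5.5]
gripper_width: 9.3
```

```bash

for i in 1 2 3; do python3 -m crank '[{"offset":[0,0.002,0],"delta_rot":[0,0,0]},{"offset":[0,0,0],"delta_rot":[0,0,0]}]' | egrep 'pos|force'; done
```

```text
tool_pos: [557.9, -339.0, 70.0]
ft_force: [-7.2, 0.5, 10.9]
tool_pos: [558.0, -339.0, 70.0]
ft_force: [-19.1, 3.9, 15.2]
tool_pos: [558.1, -339.0, 70.0]
ft_force: [-32.4, 7.7, 21.5]
```

```bash

python3 -m crank '[{"offset":[0,-0.003,0],"delta_rot":[0,0,0]},{"offset":[0,-0.003,0],"delta_rot":[0,0,0]}]' | egrep 'pos|force'
python3 -m crank '[{"offset":[0,0,0],"delta_rot":[0,0,0]},{"offset":[0,0,0],"delta_rot":[0,0,0]},{"offset":[0,0,0],"delta_rot":[0,0,0]},{"offset":[-0.02,0,0],"delta_rot":[0,0,0]},{"offset":[-0.04,0,0],"delta_rot":[0,0,0]},{"offset":[-0.04,0,0],"delta_rot":[0,0,0]},{"offset":[-0.03,0,0],"delta_rot":[0,0,0]},{"offset":[0,0,0],"delta_rot":[0,0,0]}]' 0.2
python3 -c "
from h import *
go(525,-31,130,-37.5)"
```

```text
tool_pos: [556.9, -338.8, 70.0]
ft_force: [1.5, -1.0, 5.7]
time_s: 10.35
tool_pos: [557.5, -338.9, 201.5]
tool_rot: [0.456, 0.542, 0.453, -0.541]
ft_force: [0.1, -0.1, -0.9]
gripper_width: 51.0
off mm [  70.5  -85.6 -297.8] rows>= 6
rx 27.5 cur jaw -10.0
x-axis [ 0.003 -0.003 -1.   ] q6 -0.55 w 51.0 F [ 0.1 -0.1 -0.9] t 10.3
```

```bash

python3 -m crank '[{"offset":[0,-0.0086,-0.0298],"delta_rot":[0,0,0]},{"offset":[0,-0.0086,-0.0298],"delta_rot":[0,0,0]},{"offset":[0,-0.0086,-0.0298],"delta_rot":[0,0,0]},{"offset":[0,-0.0086,-0.0298],"delta_rot":[0,0,0]},{"offset":[0,-0.0086,-0.0298],"delta_rot":[0,0,0]},{"offset":[0,-0.0086,-0.0298],"delta_rot":[0,0,0]},{"offset":[0,-0.0086,-0.0298],"delta_rot":[0,0,0]},{"offset":[0,-0.0086,-0.0298],"delta_rot":[0,0,0]},{"offset":[0,-0.0086,-0.0298],"delta_rot":[0,0,0]},{"offset":[0,-0.0086,-0.0298],"delta_rot":[0,0,0]},{"offset":[0.03,0,0],"delta_rot":[9.2,0,0]},{"offset":[0.03,0,0],"delta_rot":[9.2,0,0]},{"offset":[0.01,0,0],"delta_rot":[9.2,0,0]},{"offset":[0,0,0],"delta_rot":[0,0,0]}]' 0.2
python3 -c "
from h import *
im=snap('top','t2.png')
a=snap('top','x.png',(330,145,420,235),5); b=snap('scene','y.png',(235,185,325,245),5)
cv2.imwrite('pics/g.png',np.hstack([cv2.resize(a,(400,400)),np.pad(cv2.resize(b,(400,267)),((0,133),(0,0),(0,0)))]))
go(525,-31,20,-37.5)"
```

```text
time_s: 12.1
tool_pos: [522.8, -29.7, 127.6]
tool_rot: [-0.312, -0.633, -0.314, 0.635]
ft_force: [-0.1, -0.1, -0.0]
gripper_width: 51.0
off mm [109.5   1.5   0. ] rows>= 2
rx 0.1 cur jaw -37.4
x-axis [ 0. -0. -1.] q6 0.37 w 50.9 F [1.1 0.9 0.2] t 12.2
```

View pics/g.png

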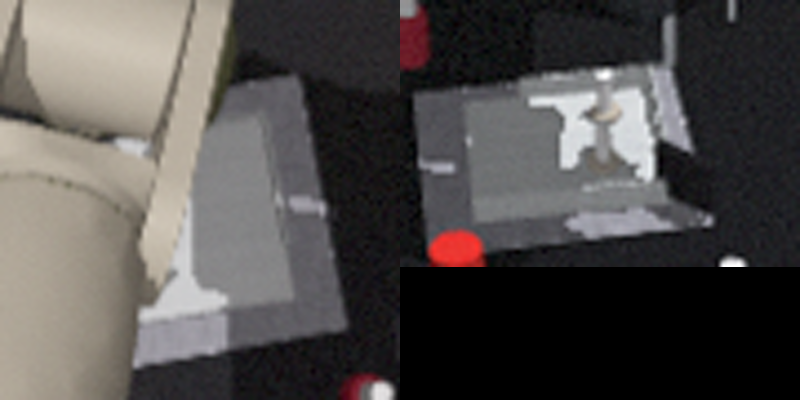

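```bash

python3 -m crank '[{"offset":[0.03,0,0],"delta_rot":[0,0,0]},{"offset":[0.03,0,0],"delta_rot":[0,0,0]},{"offset":[0.02,0,0],"delta_rot":[0,0,0]},{"offset":[0.015,0,0],"delta_rot":[0,0,0]},{"offset":[0.007,0,0],"delta_rot":[0,0,0]},{"offset":[0.006,0,0],"delta_rot":[0,0,0]},{"offset":[0,0,0],"delta_rot":[0,0,0]}]' 0.3 30
python3 -m crank '[{"offset":[0,0,0],"delta_rot":[0,0,0]},{"offset":[0,0,0],"delta_rot":[0,0,0]},{"offset":[0,0,0],"delta_rot":[0,0,0]},{"offset":[0,0,0],"delta_rot":[0,0,0]},{"offset":[0,0,0],"delta_rot":[0,0,0]},{"offset":[0,0,0],"delta_rot":[0,0,0]}]' -1 30
python3 -m crank '[{"offset":[0,0,0],"delta_rot":[0,0,0]},{"offset":[0,0,0],"delta_rot":[0,0,0]},{"offset":[0,0,0],"delta_rot":[0,0,0]}]' -1 100
python3 -c "
from h import *
snap('scene','y.png',(235,175,325,245),6)"
```

```text
time_s: 13.12
tool_pos: [523.8, -30.1, 21.4]
tool_rot: [0.312, 0.634, 0.312, -0.634]
ft_force: [0.6, -0.4, -0.5]
gripper_width: 55.8
time_s: 13.88
tool_pos: [524.0, -30.1, 21.6]
tool_rot: [0.313, 0.635, 0.312, -0.634]
ft_force: [-0.1, 0.9, 5.5]
gripper_width: 10.0
time_s: 14.25
tool_pos: [524.1, -30.1, 21.8]
tool_rot: [0.313, 0.635, 0.312, -0.634]
ft_force: [-0.2, 0.5, 6.5]
gripper_width: 8.2
```

View pics/y.png

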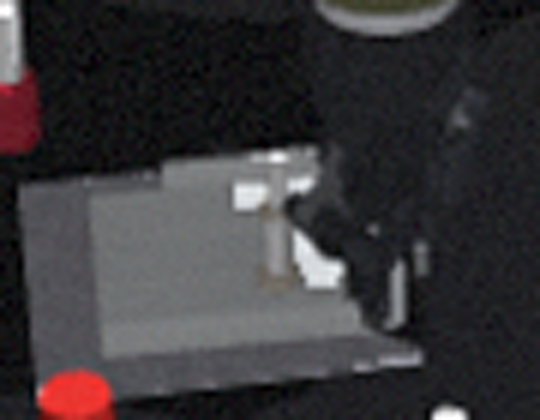

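```bash

python3 -m crank '[{"offset":[-0.004,0,0],"delta_rot":[0,0,0]},{"offset":[-0.008,0,0],"delta_rot":[0,0,0]},{"offset":[-0.012,0,0],"delta_rot":[0,0,0]},{"offset":[-0.012,0,0],"delta_rot":[0,0,0]},{"offset":[-0.012,0,0],"delta_rot":[0,0,0]},{"offset":[-0.012,0,0],"delta_rot":[0,0,0]},{"offset":[-0.012,0,0],"delta_rot":[0,0,0]},{"offset":[-0.008,0,0],"delta_rot":[0,0,0]},{"offset":[0,0,0],"delta_rot":[0,0,0]},{"offset":[0,0,0],"delta_rot":[-4.6,0,0]},{"offset":[0,0,0],"delta_rot":[-4.6,0,0]},{"offset":[0,0,0],"delta_rot":[-4.6,0,0]},{"offset":[0,0,0],"delta_rot":[-4.6,0,0]},{"offset":[0,0,0],"delta_rot":[-4.6,0,0]},{"offset":[0,0,0],"delta_rot":[-4.6,0,0]},{"offset":[0,0,0],"delta_rot":[0,0,0]}]'
python3 -c "
from h import *
go(521,-106,97,-10)
im=snap('scene','y1.png',(180,150,340,250),5)"
```

```text
time_s: 16.3
tool_pos: [523.5, -30.0, 100.8]
tool_rot: [-0.454, -0.542, -0.455, 0.542]
ft_force: [0.2, -0.1, -2.2]
gripper_width: 8.3
off mm [ 3.8 10.8 75.3] rows>= 2
rx -0.0 cur jaw -10.0
x-axis [-0.001  0.    -1.   ] q6 -0.11 w 8.3 F [ 0.2 -0.1 -2.2] t 16.3
```

View pics/y1.png

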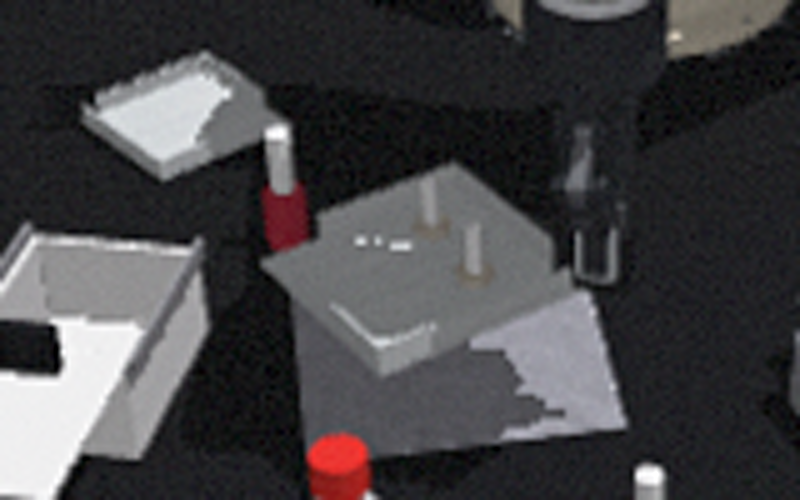

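```bash

python3 -c "
from h import *
print(unproj('scene',(232,202),88))"
python3 -m crank '[{"offset":[0,0.001,0.008],"delta_rot":[0,0,0]},{"offset":[0.001,0.002,0.012],"delta_rot":[0,0,0]},{"offset":[0.001,0.002,0.014],"delta_rot":[0,0,0]},{"offset":[0.001,0.002,0.014],"delta_rot":[0,0,0]},{"offset":[0.001,0.002,0.014],"delta_rot":[0,0,0]},{"offset":[0,0.002,0.013],"delta_rot":[0,0,0]},{"offset":[0,0,0],"delta_rot":[0,0,0]}]'
python3 -c "
from h import *
im=eyes.snapshot('top')[:,:,::-1].copy()
K='scene'
b=eyes.snapshot('scene')[:,:,::-1].copy()
box=(487.1,-326.3,-.175)
for n,i in (('top',im),('scene',b)):
    cv2.polylines(i,[np.int32(proj(n,T(box,[(-58,-46,62),(50,-46,62),(50,46,62),(-58,46,62)])))],True,(0,255,0),1)
a=cv2.resize(im[120:230,370:480],(400,400));c=cv2.resize(b[150:250,160:290],(520,400))
cv2.imwrite('pics/p1.png',cv2.resize(np.hstack([a,c]),(800,348)))
s=read_state();print(s['tool_pos'])"
```

```text
[ 492.87799782 -219.07148314   88.        ]
time_s: 17.23
tool_pos: [521.6, -106.7, 97.3]
tool_rot: [0.454, 0.542, 0.454, -0.542]
ft_force: [0.0, 0.7, -2.4]
gripper_width: 8.3
[ 521.55543396 -105.70283067   97.2996795 ]
```

View pics/p1.png

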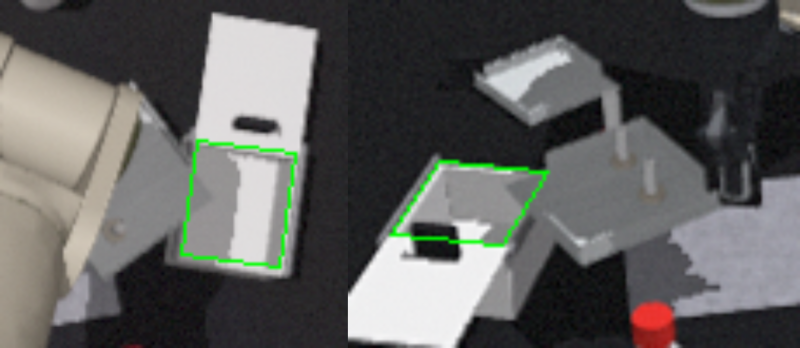

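```bash

python3 -m crank '[{"offset":[0,0,0.004],"delta_rot":[0,0,0]},{"offset":[-0.0086,0,0.0008],"delta_rot":[0,2.5,0]},{"offset":[-0.0086,0,0.0008],"delta_rot":[0,2.5,0]},{"offset":[-0.0086,0,0.0008],"delta_rot":[0,2.5,0]},{"offset":[-0.0086,0,0.0008],"delta_rot":[0,2.5,0]},{"offset":[-0.0086,0,0.0008],"delta_rot":[0,2.5,0]},{"offset":[-0.0086,0,0.0008],"delta_rot":[0,2.5,0]},{"offset":[-0.0086,0,0.0008],"delta_rot":[0,2.5,0]},{"offset":[-0.0086,0,0.0008],"delta_rot":[0,2.5,0]},{"offset":[0,0,0],"delta_rot":[0,0,0]},{"offset":[0,0,0],"delta_rot":[0,0,0]}]'
cat > chk.py <<'E'
from h import *
for c in('top','scene'):
    eyes.snapshot(c)
    for d in eyes.spot_in(c,'used1')[:5]: print(c,round(d['confidence'],2),np.round(d['location']),np.round(unproj(c,d['location'],10)[:2]),np.round(unproj(c,d['location'],110)[:2]))
s=read_state();print(s['tool_pos'],s['time_s'])
E
python3 chk.py
```

```text
time_s: 18.7
tool_pos: [517.9, -125.9, 163.7]
tool_rot: [0.369, 0.627, 0.527, -0.44]
ft_force: [-0.2, -0.5, -2.1]
gripper_width: 8.5
top 0.37 [294. 170.] [544. 127.] [530. 120.]
scene 0.62 [227. 188.] [ 295. -264.] [ 452. -235.]
scene 0.45 [233. 190.] [ 310. -243.] [ 465. -216.]
[ 517.99008423 -125.8167629   163.83360446] 18.9
```

```bash

python3 -m crank '[{"offset":[-0.0052,0,0.0005],"delta_rot":[0,1.5,0]},{"offset":[-0.0052,0,0.0005],"delta_rot":[0,1.5,0]},{"offset":[-0.0052,0,0.0005],"delta_rot":[0,1.5,0]},{"offset":[-0.0052,0,0.0005],"delta_rot":[0,1.5,0]},{"offset":[0,0,0],"delta_rot":[0,0,0]},{"offset":[0,0,0],"delta_rot":[0,0,0]},{"offset":[0,0,0],"delta_rot":[0,0,0]},{"offset":[0,0,0],"delta_rot":[0,0,0]}]'|grep pos
python3 chk.py
```

```text
tool_pos: [516.3, -135.6, 182.5]
scene 0.54 [220. 190.] [ 307. -286.] [ 462. -254.]
[ 516.32531784 -135.70285096  182.47031369] 20.1
```

```bash

python3 -m crank '[{"offset":[0,0,0],"delta_rot":[0,0,0]},{"offset":[0,0,0],"delta_rot":[0,0,0]},{"offset":[0,0,0],"delta_rot":[0,0,0]},{"offset":[0,0,0],"delta_rot":[0,0,0]},{"offset":[0,0,0],"delta_rot":[0,0,0]},{"offset":[0,0,0],"delta_rot":[0,0,0]}]'|grep pos
python3 chk.py
python3 -c "
from h import *
im=eyes.snapshot('top')[:,:,::-1].copy()
b=eyes.snapshot('scene')[:,:,::-1].copy()
a=cv2.resize(im[120:230,370:480],(400,400));c=cv2.resize(b[150:250,160:290],(520,400))
cv2.imwrite('pics/p2.png',cv2.resize(np.hstack([a,c]),(800,348)))"
```

```text
tool_pos: [516.3, -135.8, 182.5]
scene 0.43 [217. 186.] [ 285. -299.] [ 443. -266.]
[ 516.33025132 -135.76917647  182.48012206] 21.05
```

View pics/p2.png

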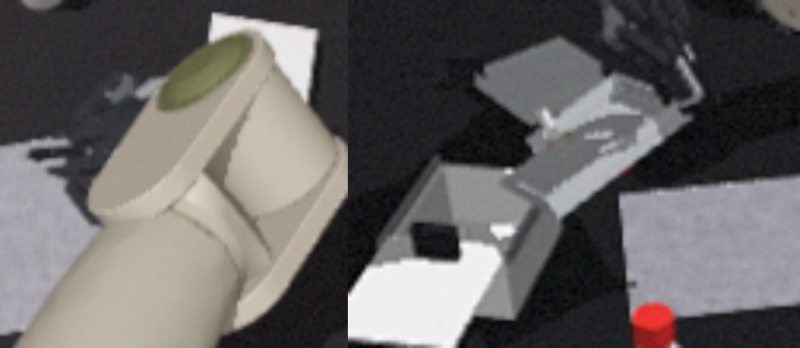

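```bash

python3 -m crank '[{"offset":[-0.0052,0,0.0005],"delta_rot":[0,1.5,0]},{"offset":[-0.0052,0,0.0005],"delta_rot":[0,1.5,0]},{"offset":[-0.0052,0,0.0005],"delta_rot":[0,1.5,0]},{"offset":[-0.0052,0,0.0005],"delta_rot":[0,1.5,0]},{"offset":[0,0,0],"delta_rot":[0,0,0]},{"offset":[0,0,0],"delta_rot":[0,0,0]},{"offset":[0,0,0],"delta_rot":[0,0,0]},{"offset":[0,0,0],"delta_rot":[0,0,0]},{"offset":[0,0,0],"delta_rot":[0,0,0]}]'|grep pos
python3 chk.py
```

```text
tool_pos: [514.3, -147.1, 199.9]
top 0.28 [370. 191.] [ 472. -106.] [463. -96.]
scene 0.63 [200. 213.] [ 432. -330.] [ 573. -293.]
[ 514.31768687 -147.1793092   199.8298294 ] 22.475
```

```bash

python3 -c "
from h import *
snap('scene','p3.png',(180,150,290,230),7)"
```

```text
(no output)
```

View pics/p3.png

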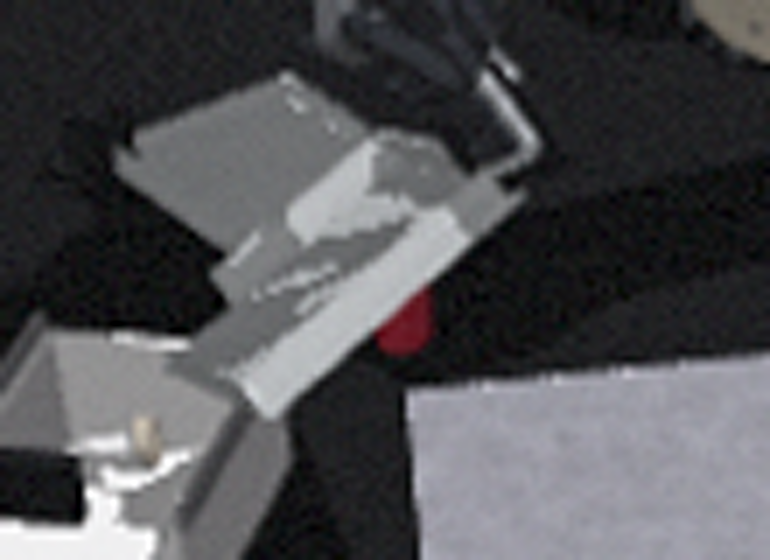

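```bash

python3 -m crank '[{"offset":[0.0138,0,-0.0004],"delta_rot":[0,-4,0]},{"offset":[0.0138,0,-0.0004],"delta_rot":[0,-4,0]},{"offset":[0.0138,0,-0.0004],"delta_rot":[0,-4,0]},{"offset":[0.0138,0,-0.0004],"delta_rot":[0,-4,0]},{"offset":[0.0138,0,-0.0004],"delta_rot":[0,-4,0]},{"offset":[0.0138,0,-0.0004],"delta_rot":[0,-4,0]},{"offset":[0.0138,0,-0.0004],"delta_rot":[0,-4,0]},{"offset":[0.0138,0,-0.0004],"delta_rot":[0,-4,0]},{"offset":[-0.005,0,-0.01],"delta_rot":[0,0,0]},{"offset":[0,0,-0.02],"delta_rot":[0,0,0]},{"offset":[0,0,-0.02],"delta_rot":[0,0,0]},{"offset":[0,0,-0.02],"delta_rot":[0,0,0]},{"offset":[0,0,0],"delta_rot":[0,0,0]}]'
python3 -c "
from h import *
go(525,-32,30,-37.5)"
```

```text
time_s: 24.15
tool_pos: [533.2, -41.1, 103.1]
tool_rot: [0.455, 0.542, 0.455, -0.541]
ft_force: [-0.7, -0.5, -1.8]
gripper_width: 8.4
off mm [73.1 -9.7 -7.5] rows>= 2
rx 27.6 cur jaw -9.9
x-axis [ 0.001  0.001 -1.   ] q6 -0.13 w 8.4 F [-0.7 -0.5 -1.8] t 24.1
```

```bash

python3 -m crank '[{"offset":[0,-0.005,-0.003],"delta_rot":[0,0,0]},{"offset":[0,-0.005,-0.003],"delta_rot":[0,0,0]},{"offset":[0,0,0],"delta_rot":[5.5,0,0]},{"offset":[0,0,0],"delta_rot":[5.5,0,0]},{"offset":[0,0,0],"delta_rot":[5.5,0,0]},{"offset":[0,0,0],"delta_rot":[5.5,0,0]},{"offset":[0,0,0],"delta_rot":[5.6,0,0]},{"offset":[0,0,0],"delta_rot":[0,0,0]},{"offset":[0.02,0,0],"delta_rot":[0,0,0]},{"offset":[0.02,0,0],"delta_rot":[0,0,0]},{"offset":[0.02,0,0],"delta_rot":[0,0,0]},{"offset":[0.01,0,0],"delta_rot":[0,0,0]},{"offset":[0.004,0,0],"delta_rot":[0,0,0]},{"offset":[0,0,0],"delta_rot":[0,0,0]}]'
for i in 1 2; do python3 -m crank '[{"offset":[0.002,0,0],"delta_rot":[0,0,0]},{"offset":[0.001,0,0],"delta_rot":[0,0,0]},{"offset":[0,0,0],"delta_rot":[0,0,0]}]' | egrep 'pos|force';done
```

```text
time_s: 25.9
tool_pos: [524.2, -34.6, 28.5]
tool_rot: [0.313, 0.634, 0.312, -0.634]
ft_force: [-0.3, -0.6, -2.3]
gripper_width: 8.5
tool_pos: [524.0, -34.5, 25.2]
ft_force: [0.5, 0.2, -1.3]
tool_pos: [523.9, -34.5, 22.1]
ft_force: [-0.2, 0.3, -1.8]
```

```bash

python3 -m crank '[{"offset":[0.0005,0,0],"delta_rot":[0,0,0]},{"offset":[0.0005,0,0],"delta_rot":[0,0,0]},{"offset":[0,0,0],"delta_rot":[0,0,0]}]' | egrep 'pos|force'
python3 -m crank '[{"offset":[0,0,0],"delta_rot":[0,0,0]},{"offset":[0,0,0],"delta_rot":[0,0,0]},{"offset":[0,0,0],"delta_rot":[0,0,0]},{"offset":[-0.02,0,0],"delta_rot":[0,0,0]},{"offset":[-0.04,0,0],"delta_rot":[0,0,0]},{"offset":[-0.04,0,0],"delta_rot":[0,0,0]},{"offset":[-0.03,0,0],"delta_rot":[0,0,0]},{"offset":[0,0,0],"delta_rot":[0,0,0]}]' 0.3 40
python3 -c "
from h import *
go(556,-338.6,150,-10)"
```

```text
tool_pos: [524.1, -34.5, 21.7]
ft_force: [-3.0, 1.9, 4.9]
time_s: 28.02
tool_pos: [524.9, -34.7, 153.1]
tool_rot: [0.313, 0.635, 0.311, -0.633]
ft_force: [-0.2, 0.3, -0.9]
gripper_width: 55.0
off mm [  3.6 209.9 221.9] rows>= 6
rx -27.6 cur jaw -37.6
x-axis [ 0.004 -0.001 -1.   ] q6 0.37 w 55.0 F [-0.2  0.3 -0.9] t 28.0
```

```bash

python3 -m crank '[{"offset":[0,0.021,0.0222],"delta_rot":[0,0,0]},{"offset":[0,0.021,0.0222],"delta_rot":[0,0,0]},{"offset":[0,0.021,0.0222],"delta_rot":[0,0,0]},{"offset":[0,0.021,0.0222],"delta_rot":[0,0,0]},{"offset":[0,0.021,0.0222],"delta_rot":[0,0,0]},{"offset":[0,0.021,0.0222],"delta_rot":[0,0,0]},{"offset":[0,0.021,0.0222],"delta_rot":[0,0,0]},{"offset":[0,0.021,0.0222],"delta_rot":[0,0,0]},{"offset":[0,0.021,0.0222],"delta_rot":[0,0,0]},{"offset":[0,0.021,0.0222],"delta_rot":[0,0,0]},{"offset":[0,0,0],"delta_rot":[-9.2,0,0]},{"offset":[0,0,0],"delta_rot":[-9.2,0,0]},{"offset":[0,0,0],"delta_rot":[-9.2,0,0]},{"offset":[0,0,0],"delta_rot":[0,0,0]}]'
python3 chk.py
python3 -c "
from h import *
go(556.5,-338.6,69.5,-10)
a=snap('top','a.png',(345,135,475,235),4);b=snap('scene','b.png',(165,170,315,250),3)
cv2.imwrite('pics/q1.png',np.hstack([a,np.pad(b[:,:280],((0,160),(0,0),(0,0)))]))
"
```

```text
time_s: 29.78
tool_pos: [554.7, -338.3, 149.7]
tool_rot: [-0.454, -0.542, -0.455, 0.542]
ft_force: [0.3, 1.3, 0.7]
gripper_width: 55.8
scene 0.63 [198. 213.] [ 435. -333.] [ 575. -295.]
[ 554.97126572 -338.37395477  150.68027925] 29.975
off mm [81.2  1.6 -0. ] rows>= 2
rx -0.1 cur jaw -10.1
x-axis [-0.001  0.    -1.   ] q6 -0.55 w 55.5 F [-0.4 -0.7 -0.4] t 30.0
```

View pics/q1.png

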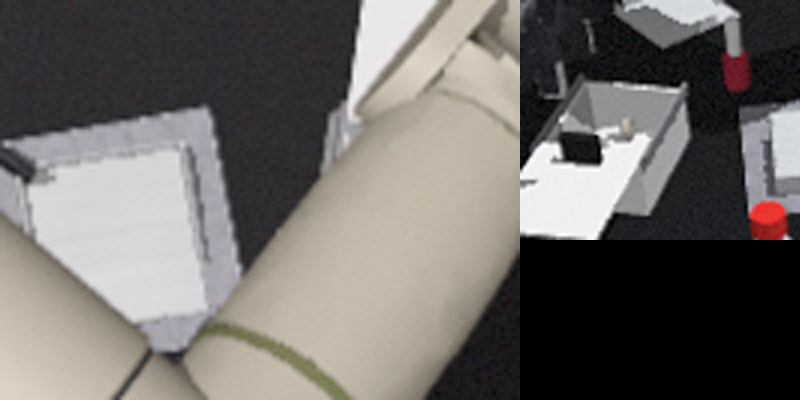

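```bash

python3 -m crank '[{"offset":[0.03,0,0],"delta_rot":[0,0,0]},{"offset":[0.03,0,0],"delta_rot":[0,0,0]},{"offset":[0.012,0.001,0],"delta_rot":[0,0,0]},{"offset":[0.008,0,0],"delta_rot":[0,0,0]},{"offset":[0,0,0],"delta_rot":[0,0,0]}]' 0.1 40
python3 -m crank '[{"offset":[0,0,0],"delta_rot":[0,0,0]},{"offset":[0,0,0],"delta_rot":[0,0,0]},{"offset":[0,0,0],"delta_rot":[0,0,0]},{"offset":[0,0,0],"delta_rot":[0,0,0]},{"offset":[0,0,0],"delta_rot":[0,0,0]},{"offset":[0,0,0],"delta_rot":[0,0,0]}]' -1 40
python3 -m crank '[{"offset":[0,-0.01,0],"delta_rot":[0,0,0]},{"offset":[0,-0.01,0],"delta_rot":[0,0,0]},{"offset":[0,-0.01,0],"delta_rot":[0,0,0]},{"offset":[0,-0.01,0],"delta_rot":[0,0,0]},{"offset":[0,-0.01,0],"delta_rot":[0,0,0]},{"offset":[0,-0.01,0],"delta_rot":[0,0,0]},{"offset":[0,-0.01,0],"delta_rot":[0,0,0]},{"offset":[0,-0.01,0],"delta_rot":[0,0,0]},{"offset":[0,-0.01,0],"delta_rot":[0,0,0]},{"offset":[0,-0.01,0],"delta_rot":[0,0,0]},{"offset":[0,-0.005,0],"delta_rot":[0,0,0]},{"offset":[0,0,0],"delta_rot":[0,0,0]}]'
for i in 1 2 3 4; do python3 -m crank '[{"offset":[0,-0.002,0],"delta_rot":[0,0,0]},{"offset":[0,0,0],"delta_rot":[0,0,0]}]' | egrep 'pos|force'; done
```

```text
time_s: 30.7
tool_pos: [556.2, -338.8, 71.5]
tool_rot: [0.455, 0.542, 0.454, -0.542]
ft_force: [0.2, 0.3, 0.3]
gripper_width: 46.8
time_s: 31.45
tool_pos: [556.3, -338.9, 71.9]
tool_rot: [0.455, 0.542, 0.454, -0.542]
ft_force: [-0.9, 0.8, 5.6]
gripper_width: 8.9
time_s: 32.95
tool_pos: [452.4, -320.2, 71.9]
tool_rot: [0.455, 0.542, 0.454, -0.541]
ft_force: [-0.3, 3.6, 8.5]
gripper_width: 9.2
tool_pos: [450.8, -319.9, 71.9]
ft_force: [0.5, 2.5, 6.9]
tool_pos: [448.9, -319.6, 71.9]
ft_force: [0.6, 3.1, 7.3]
tool_pos: [447.5, -319.3, 71.9]
ft_force: [4.7, 3.1, 5.8]
tool_pos: [447.4, -319.4, 71.9]
ft_force: [17.6, 0.5, -2.2]
```

```bash

python3 -m crank '[{"offset":[0,0,0],"delta_rot":[0,0,0]},{"offset":[0,0,0],"delta_rot":[0,0,0]},{"offset":[0,0,0],"delta_rot":[0,0,0]},{"offset":[-0.02,0,0],"delta_rot":[0,0,0]},{"offset":[-0.04,0,0],"delta_rot":[0,0,0]},{"offset":[-0.04,0,0],"delta_rot":[0,0,0]},{"offset":[-0.03,0,0],"delta_rot":[0,0,0]},{"offset":[0,0,0],"delta_rot":[0,0,0]}]' 0.1 30
python3 -c "
from h import *
go(400,275,202,-65.4)
th=np.radians(9.7+np.arange(0,97,6)); X=-131*np.cos(th);Z=131*np.sin(th)
print([[round(-b,1),0,round(-a,1)] for a,b in zip(np.diff(X),np.diff(Z))])
eyes.snapshot('top')
for n,z in(('tray',6),('usedbox',40),('cover',64)):
  for d in eyes.spot_in('top',n)[:2]: print(n,round(d['confidence'],2),np.round(unproj('top',d['location'],z)))
"
```

```text
time_s: 34.95
tool_pos: [445.2, -319.7, 203.1]
tool_rot: [0.456, 0.542, 0.453, -0.542]
ft_force: [-0.6, -0.1, -1.2]
gripper_width: 47.1
off mm [  -0.8 -147.5 -577.9] rows>= 10
rx 55.4 cur jaw -10.0
x-axis [ 0.003 -0.003 -1.   ] q6 -0.66 w 47.1 F [-0.6 -0.1 -1.2] t 35.0
[[np.float64(-13.4), 0, np.float64(-3.0)], [np.float64(-13.0), 0, np.float64(-4.4)], [np.float64(-12.5), 0, np.float64(-5.7)], [np.float64(-11.8), 0, np.float64(-7.0)], [np.float64(-11.0), 0, np.float64(-8.2)], [np.float64(-10.1), 0, np.float64(-9.3)], [np.float64(-9.0), 0, np.float64(-10.3)], [np.float64(-7.9), 0, np.float64(-11.2)], [np.float64(-6.7), 0, np.float64(-12.0)], [np.float64(-5.4), 0, np.float64(-12.6)], [np.float64(-4.1), 0, np.float64(-13.1)], [np.float64(-2.7), 0, np.float64(-13.4)], [np.float64(-1.3), 0, np.float64(-13.7)], [np.float64(0.2), 0, np.float64(-13.7)], [np.float64(1.6), 0, np.float64(-13.6)], [np.float64(3.0), 0, np.float64(-13.4)]]
tray 0.97 [ 459. -111.    6.]
tray 0.75 [ 192. -336.    6.]
usedbox 0.58 [ 510. -300.   40.]
cover 0.78 [ 506. -304.   64.]
```

```bash

python3 -m crank '[{"offset":[0,-0.0098,-0.0385],"delta_rot":[0,0,0]},{"offset":[0,-0.0098,-0.0385],"delta_rot":[0,0,0]},{"offset":[0,-0.0098,-0.0385],"delta_rot":[0,0,0]},{"offset":[0,-0.0098,-0.0385],"delta_rot":[0,0,0]},{"offset":[0,-0.0098,-0.0385],"delta_rot":[0,0,0]},{"offset":[0,-0.0098,-0.0385],"delta_rot":[0,0,0]},{"offset":[0,-0.0098,-0.0385],"delta_rot":[0,0,0]},{"offset":[0,-0.0098,-0.0385],"delta_rot":[0,0,0]},{"offset":[0,-0.0098,-0.0385],"delta_rot":[0,0,0]},{"offset":[0,-0.0098,-0.0385],"delta_rot":[0,0,0]},{"offset":[0,-0.0098,-0.0385],"delta_rot":[0,0,0]},{"offset":[0,-0.0098,-0.0385],"delta_rot":[0,0,0]},{"offset":[0,-0.0098,-0.0385],"delta_rot":[0,0,0]},{"offset":[0,-0.0098,-0.0385],"delta_rot":[0,0,0]},{"offset":[0,-0.0098,-0.0385],"delta_rot":[0,0,0]},{"offset":[0,0,0],"delta_rot":[0,0,0]}]' 0.05
python3 -m crank '[{"offset":[0,0,0],"delta_rot":[9.2,0,0]},{"offset":[0,0,0],"delta_rot":[9.2,0,0]},{"offset":[0,0,0],"delta_rot":[9.2,0,0]},{"offset":[0,0,0],"delta_rot":[9.2,0,0]},{"offset":[0,0,0],"delta_rot":[9.2,0,0]},{"offset":[0,0,0],"delta_rot":[9.4,0,0]},{"offset":[0,0,0],"delta_rot":[0,0,0]}]'
python3 -c "
from h import *
go(400,275,27,-65.4)
im=eyes.snapshot('scene')[:,:,::-1].copy()
for d in eyes.spot_in('scene','lid0'): print(d)
# tip markers
s=read_state()
for z in (27,): print(proj('scene',[[400,275,48]]))
t=eyes.snapshot('top')[:,:,::-1].copy()
o=(510.9,220.5,.43)
for n,i in(('scene',im),('top',t)):
  for y in(96,32): cv2.polylines(i,[np.int32(proj(n,T(o,[(-63,y-10,48),(-99,y-10,48),(-99,y+10,48),(-63,y+10,48)])))],True,(0,0,255),1)
a=cv2.resize(im[150:240,360:460],(440,396));b=cv2.resize(t[120:220,335:425],(356,396))
cv2.imwrite('pics/box2.png',np.hstack([a,b]))
"
```

```text
time_s: 37.15
tool_pos: [399.1, 276.7, 200.0]
tool_rot: [-0.455, -0.54, -0.456, 0.542]
ft_force: [-0.0, -0.4, -0.9]
gripper_width: 45.1
time_s: 38.02
tool_pos: [399.9, 274.4, 200.6]
tool_rot: [-0.151, -0.69, -0.151, 0.691]
ft_force: [-0.2, -0.3, 0.6]
gripper_width: 45.0
off mm [173.6  -0.6  -0.6] rows>= 3
rx 0.1 cur jaw -65.3
x-axis [-0.001 -0.001 -1.   ] q6 1.5 w 45.0 F [-0.2 -0.3  0.6] t 38.0
{'location': [356.1, 226.5], 'confidence': 0.87}
{'location': [415.0, 208.7], 'confidence': 0.67}
{'location': [396.1, 215.8], 'confidence': 0.64}
{'location': [378.1, 219.4], 'confidence': 0.57}
[[400.13617478 193.16669823]]
```

View pics/box2.png

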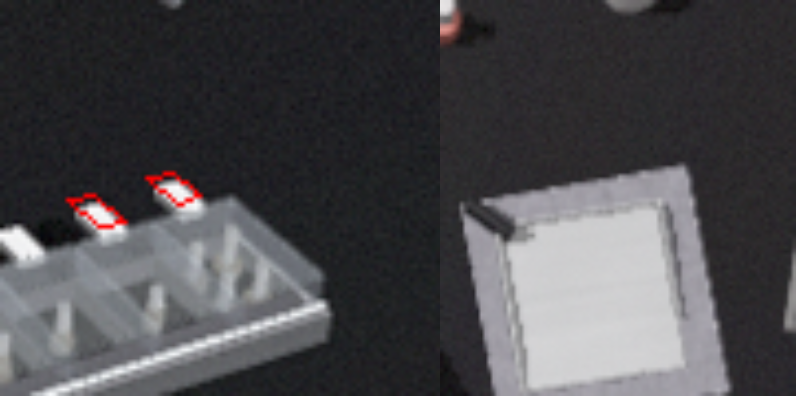

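```bash

python3 -m crank '[{"offset":[0.03,0,0.0045],"delta_rot":[0,0,0]},{"offset":[0.04,0,0],"delta_rot":[0,0,0]},{"offset":[0.04,0,0],"delta_rot":[0,0,0]},{"offset":[0.03,0,0],"delta_rot":[0,0,0]},{"offset":[0.02,0,0],"delta_rot":[0,0,0]},{"offset":[0.01,0,0],"delta_rot":[0,0,0]},{"offset":[0.005,0,0],"delta_rot":[0,0,0]},{"offset":[0,0,0],"delta_rot":[0,0,0]}]' 0.05 25
python3 -m crank '[{"offset":[0,0,0],"delta_rot":[0,0,0]},{"offset":[0,0,0],"delta_rot":[0,0,0]},{"offset":[0,0,0],"delta_rot":[0,0,0]},{"offset":[0,0,0],"delta_rot":[0,0,0]},{"offset":[0,0,0],"delta_rot":[0,0,0]},{"offset":[0,0,0],"delta_rot":[0,0,0]}]' -1 25
```

```text
time_s: 39.17
tool_pos: [396.1, 273.3, 26.5]
tool_rot: [0.151, 0.691, 0.151, -0.691]
ft_force: [0.1, -0.1, 0.9]
gripper_width: 44.9
time_s: 39.92
tool_pos: [396.6, 272.4, 26.8]
tool_rot: [0.152, 0.691, 0.15, -0.69]
ft_force: [0.9, -9.5, 3.8]
gripper_width: 19.3
```

```bash

python3 -m crank '[{"offset":[0,0.001,0],"delta_rot":[0,0,0]},{"offset":[0,0,0],"delta_rot":[0,0,0]}]' | egrep 'pos|force|wid'
python3 -m crank '[{"offset":[-0.0067,0,-0.0013],"delta_rot":[0,0,0]},{"offset":[-0.0067,0,-0.0017],"delta_rot":[0,0,0]},{"offset":[-0.013,0,-0.0044],"delta_rot":[0,0,0]},{"offset":[0,0,0],"delta_rot":[0,0,0]}]' | egrep 'pos|force|wid'
```

```text
tool_pos: [396.7, 272.1, 26.8]
ft_force: [0.4, -4.4, 7.2]
gripper_width: 19.4
tool_pos: [403.4, 275.3, 53.3]
ft_force: [2.1, -4.2, -2.6]
gripper_width: 19.1
```

```bash

python3 -m crank '[{"offset":[-0.0125,0,-0.0057],"delta_rot":[0,0,0]},{"offset":[-0.0118,0,-0.007],"delta_rot":[0,0,0]},{"offset":[-0.011,0,-0.0082],"delta_rot":[0,0,0]},{"offset":[-0.0101,0,-0.0093],"delta_rot":[0,0,0]},{"offset":[-0.009,0,-0.0103],"delta_rot":[0,0,0]},{"offset":[-0.0079,0,-0.0112],"delta_rot":[0,0,0]},{"offset":[0,0,0],"delta_rot":[0,0,0]}]' | egrep 'pos|force|wid'
python3 -m crank '[{"offset":[-0.0067,0,-0.012],"delta_rot":[0,0,0]},{"offset":[-0.0054,0,-0.0126],"delta_rot":[0,0,0]},{"offset":[-0.0041,0,-0.0131],"delta_rot":[0,0,0]},{"offset":[-0.0027,0,-0.0134],"delta_rot":[0,0,0]},{"offset":[-0.0013,0,-0.0137],"delta_rot":[0,0,0]},{"offset":[0.0002,0,-0.0137],"delta_rot":[0,0,0]},{"offset":[0.0016,0,-0.0136],"delta_rot":[0,0,0]},{"offset":[0,0,0],"delta_rot":[0,0,0]}]' | egrep 'pos|force|wid|time'
```

```text
tool_pos: [450.4, 296.6, 115.1]
ft_force: [1.0, -6.2, 1.0]
gripper_width: 19.4
time_s: 42.55
tool_pos: [534.0, 334.9, 133.0]
ft_force: [1.8, -5.7, 0.7]
gripper_width: 19.4
```

```bash

python3 -m crank '[{"offset":[0.003,0,-0.0134],"delta_rot":[0,0,0]},{"offset":[0,0,0],"delta_rot":[0,0,0]}]' | egrep 'pos|force|wid|time'
python3 -m crank '[{"offset":[0,0,0],"delta_rot":[0,0,0]},{"offset":[0,0,0],"delta_rot":[0,0,0]},{"offset":[0,0,0],"delta_rot":[0,0,0]},{"offset":[-0.02,0,0],"delta_rot":[0,0,0]},{"offset":[-0.03,0,0],"delta_rot":[0,0,0]},{"offset":[-0.03,0,0],"delta_rot":[0,0,0]},{"offset":[-0.02,0,0],"delta_rot":[0,0,0]},{"offset":[0,0,0.04],"delta_rot":[0,0,0]},{"offset":[0,0,0.04],"delta_rot":[0,0,0]},{"offset":[0,0,0.04],"delta_rot":[0,0,0]},{"offset":[0,0,0.04],"delta_rot":[0,0,0]},{"offset":[0,0,0.04],"delta_rot":[0,0,0]},{"offset":[0,0,0.04],"delta_rot":[0,0,0]},{"offset":[0,0,0],"delta_rot":[0,0,0]}]' 0.05
cat > fr.py <<'E'
from h import *
o=(511.4,219.8,.429)
def inorg(w): e=w-np.array([o[0],o[1],0]);c,s=np.cos(o[2]),np.sin(o[2]);return np.round([c*e[0]+s*e[1],-s*e[0]+c*e[1]],1)
for c in('top','scene'):
    im=eyes.snapshot(c)[:,:,::-1].copy(); cv2.imwrite(f'pics/last_{c}.png',im)
    for d in eyes.spot_in(c,'fresh1')[:8]:
        w=unproj(c,d['location'],22); print(c,round(d['confidence'],2),np.round(d['location'],1),'mid-hub z22',np.round(w[:2]),'org',inorg(w))
E
python3 fr.py
```

```text
time_s: 42.8
tool_pos: [546.1, 340.4, 130.1]
ft_force: [1.3, -5.8, 0.9]
gripper_width: 18.9
time_s: 44.55
tool_pos: [326.2, 240.6, 230.7]
tool_rot: [0.151, 0.691, 0.151, -0.69]
ft_force: [1.1, 0.5, -0.5]
gripper_width: 44.8
top 0.56 [228.  192.4] mid-hub z22 [476. 327.] org [ 12.3 111.9]
top 0.5 [239.7 188.4] mid-hub z22 [488. 291.] org [ 8.  74.7]
top 0.44 [394.3 190.7] mid-hub z22 [ 471. -179.] org [-202.4 -345.6]
scene 0.28 [193.4 207.7] mid-hub z22 [ 423. -348.] org [-316.5 -479.7]
```

```bash

python3 -c "
import cv2,numpy as np
t=cv2.imread('pics/last_top.png');s=cv2.imread('pics/last_scene.png')
r=lambda i,x,y,w,h,W,H:cv2.resize(i[y:y+h,x:x+w],(W,H),interpolation=cv2.INTER_CUBIC)
a=r(t,210,165,50,50,400,400);b=r(s,380,175,50,50,400,400);c=r(t,340,140,133,66,399,198);d=r(s,150,170,133,66,400,198)
cv2.imwrite('pics/v15.png',np.vstack([np.hstack([a,b]),np.pad(np.hstack([c,d]),((0,0),(0,1),(0,0)))]))
"
```

```text
(no output)
```

View pics/v15.png

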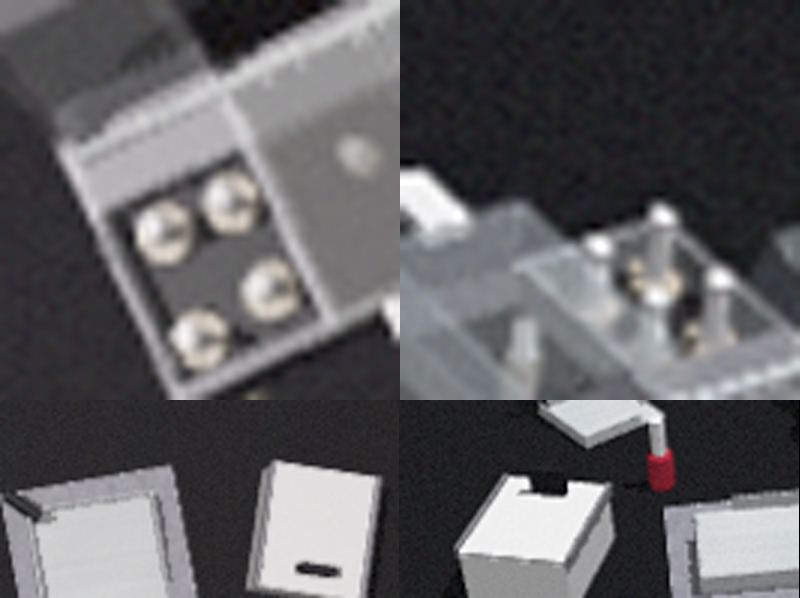

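```bash
cat > fr2.py <<'E'
from h import *
o=(511.4,219.8,.429)
def inorg(w): e=np.array(w)[:2]-np.array([o[0],o[1]]);c,s=np.cos(o[2]),np.sin(o[2]);return np.round([c*e[0]+s*e[1],-s*e[0]+c*e[1]],1)
def blobs():
    t=eyes.snapshot('top')[:,:,::-1].copy(); cv2.imwrite('pics/last_top.png',t)
    k=8; g=cv2.resize(t[165:215,210:260],None,fx=k,fy=k,interpolation=cv2.INTER_CUBIC).max(2)
    m=np.zeros_like(g); q=(proj('top',T(o,[(-49,66,8),(22,66,8),(22,125,8),(-49,125,8)]))-[210,165]+.5)*k
    cv2.fillPoly(m,[np.int32(q)],255); b=((g>145)&(m>0)).astype(np.uint8)
    n,_,st,ce=cv2.connectedComponentsWithStats(b)
    for i in range(1,n):
        if st[i,4]>700:
            p=ce[i]/k+[210-.5,165-.5]; w=unproj('top',p,14); print('blob area',st[i,4],np.round(ce[i]),'world',np.round(w[:2],1),'org',inorg(w))
if __name__=='__main__':
    blobs()
E
python3 - <<'E'
from fr2 import *
blobs()
for p,q in zip([(163,232),(232,203),(270,290),(199,340)],[(162,228),(232,198),(272,285),(198,336)]):
    w=unproj('top',np.array(p)/8+[209.5,164.5],10);v=unproj('top',np.array(q)/8+[209.5,164.5],40);print('T disc',np.round(w),'hub',np.round(v),inorg(w),inorg(v))
for q in [(198,245),(262,213),(255,295),(318,275)]:
    v=unproj('scene',np.array(q)/8+[379.5,174.5],38);print('S hub',np.round(v),inorg(v))
go(480,325,120,20)
E
```

```text
blob area 6853 [235. 268.] world [459.2 295.3] org [-16.1  90.4]
blob area 2322 [161. 233.] world [473.  323.3] org [  8.1 110.1]
blob area 2306 [267. 291.] world [450.1 283.1] org [-29.4  83.1]
T disc [474. 323.  10.] hub [472. 318.  40.] [  8.8 109.9] [  5.3 105.2]
T disc [484. 297.  10.] hub [483. 291.  40.] [ 7.5 81.4] [ 4.2 76.8]
T disc [451. 283.  10.] hub [450. 277.  40.] [-29.2  82.3] [-32.   77.1]
T disc [432. 310.  10.] hub [432. 304.  40.] [-34.8 114.8] [-37.3 110. ]
S hub [450. 280.  38.] [-31.3  80.2]
S hub [429. 308.  38.] [-38.3 114. ]
S hub [482. 295.  38.] [ 4.4 80.5]
S hub [470. 320.  38.] [  4.1 108.7]
off mm [ 110.2  -13.  -172.7] rows>= 4
rx -85.4 cur jaw -65.4
x-axis [-0.  0. -1.] q6 1.48 w 44.8 F [0.3 0.8 0. ] t 44.8
```

```bash

python3 -m crank '[{"offset":[0,0,0],"delta_rot":[-10,0,0]},{"offset":[0,0,0],"delta_rot":[-10,0,0]},{"offset":[0,0,0],"delta_rot":[-10,0,0]},{"offset":[0,0,0],"delta_rot":[-10,0,0]},{"offset":[0,0,0],"delta_rot":[-10,0,0]},{"offset":[0,0,0],"delta_rot":[-10,0,0]},{"offset":[0,0,0],"delta_rot":[-10,0,0]},{"offset":[0,0,0],"delta_rot":[-10,0,0]},{"offset":[0,0,0],"delta_rot":[-10,0,0]},{"offset":[0,0,0],"delta_rot":[0,0,0]}]' -0.34 25
python3 -c "
from h import *
go(450.5,281.5,100,24.6)"
```

```text
time_s: 46.05
tool_pos: [328.2, 241.1, 230.1]
tool_rot: [0.595, 0.382, 0.595, -0.382]
ft_force: [0.5, -0.2, 0.8]
gripper_width: 28.3
off mm [130.  128.1  14. ] rows>= 4
rx -0.1 cur jaw 24.5
x-axis [-0. -0. -1.] q6 -0.08 w 28.3 F [ 0.5 -0.2  0.8] t 46.0
```

```bash

python3 -m crank '[{"offset":[0,0.0256,0.0028],"delta_rot":[0,0,0]},{"offset":[0,0.0256,0.0028],"delta_rot":[0,0,0]},{"offset":[0,0.0256,0.0028],"delta_rot":[0,0,0]},{"offset":[0,0.0256,0.0028],"delta_rot":[0,0,0]},{"offset":[0,0.0256,0.0028],"delta_rot":[0,0,0]},{"offset":[0.03,0,0],"delta_rot":[0,0,0]},{"offset":[0.04,0,0],"delta_rot":[0,0,0]},{"offset":[0.04,0,0],"delta_rot":[0,0,0]},{"offset":[0.04,0,0],"delta_rot":[0,0,0]},{"offset":[0.02,0,0],"delta_rot":[0,0,0]},{"offset":[0.012,0,0],"delta_rot":[0,0,0]},{"offset":[0.012,0,0],"delta_rot":[0,0,0]},{"offset":[0.01,0,0],"delta_rot":[0,0,0]},{"offset":[0,0,0],"delta_rot":[0,0,0]}]'
python3 -m crank '[{"offset":[0,0,0],"delta_rot":[0,0,0]},{"offset":[0,0,0],"delta_rot":[0,0,0]},{"offset":[0,0,0],"delta_rot":[0,0,0]},{"offset":[0,0,0],"delta_rot":[0,0,0]},{"offset":[0,0,0],"delta_rot":[0,0,0]}]' -1 25
```

```text
time_s: 47.8
tool_pos: [449.8, 281.5, 25.9]
tool_rot: [0.595, 0.382, 0.595, -0.382]
ft_force: [-0.8, -0.6, 0.5]
gripper_width: 28.2
time_s: 48.42
tool_pos: [450.3, 281.7, 26.7]
tool_rot: [0.595, 0.382, 0.595, -0.382]
ft_force: [-0.1, 0.5, 5.4]
gripper_width: 8.2
```

```bash

python3 -m crank '[{"offset":[-0.015,0,0],"delta_rot":[0,0,0]},{"offset":[-0.03,0,0],"delta_rot":[0,0,0]},{"offset":[-0.04,0,0],"delta_rot":[0,0,0]},{"offset":[-0.035,0,0],"delta_rot":[0,0,0]},{"offset":[0,-0.01605,0.03215],"delta_rot":[0,0,0]},{"offset":[0,-0.01605,0.03215],"delta_rot":[0,0,0]},{"offset":[0,-0.01605,0.03215],"delta_rot":[0,0,0]},{"offset":[0,-0.01605,0.03215],"delta_rot":[0,0,0]},{"offset":[0,-0.01605,0.03215],"delta_rot":[0,0,0]},{"offset":[0,-0.01605,0.03215],"delta_rot":[0,0,0]},{"offset":[0,-0.01605,0.03215],"delta_rot":[0,0,0]},{"offset":[0,-0.01605,0.03215],"delta_rot":[0,0,0]},{"offset":[0,-0.01605,0.03215],"delta_rot":[0,0,0]},{"offset":[0,-0.01605,0.03215],"delta_rot":[0,0,0]},{"offset":[0,-0.01605,0.03215],"delta_rot":[0,0,0]},{"offset":[0,-0.01605,0.03215],"delta_rot":[0,0,0]},{"offset":[0,0,0],"delta_rot":[0,0,0]}]'
python3 -c "
from h import *
go(435.8,-149.4,30.2)"
python3 fr2.py
```

```text
time_s: 50.55
tool_pos: [435.5, -151.0, 146.8]
tool_rot: [0.595, 0.383, 0.594, -0.383]
ft_force: [0.1, 0.8, 1.0]
gripper_width: 8.5
off mm [116.6   1.   -1.4] rows>= 2
x-axis [ 0. -0. -1.] q6 -1.02 w 8.5 F [0.1 0.8 1. ] t 50.5
blob area 7292 [236. 269.] world [458.8 294.9] org [-16.6  90.2]
blob area 2414 [161. 233.] world [473.  323.2] org [  8.1 110. ]
```

```bash

python3 -m crank '[{"offset":[0.03,0,0],"delta_rot":[0,0,0]},{"offset":[0.04,0,0],"delta_rot":[0,0,0]},{"offset":[0.025,0,0],"delta_rot":[0,0,0]},{"offset":[0.012,0,0],"delta_rot":[0,0,0]},{"offset":[0.006,0,0],"delta_rot":[0,0,0]},{"offset":[0.002,0,0],"delta_rot":[0,0,0]},{"offset":[0,0,0],"delta_rot":[0,0,0]}]'
for i in 1 2; do python3 -m crank '[{"offset":[0.001,0,0],"delta_rot":[0,0,0]},{"offset":[0,0,0],"delta_rot":[0,0,0]}]'| egrep 'pos|force';done
```

```text
time_s: 51.48
tool_pos: [435.9, -149.5, 31.8]
tool_rot: [0.595, 0.382, 0.595, -0.382]
ft_force: [0.0, -0.6, -0.2]
gripper_width: 8.5
tool_pos: [435.7, -149.5, 30.4]
ft_force: [-0.4, 0.0, -0.5]
tool_pos: [435.8, -149.6, 29.7]
ft_force: [-1.4, -0.2, 5.5]
```

```bash

python3 -m crank '[{"offset":[0,0,0],"delta_rot":[0,0,0]},{"offset":[0,0,0],"delta_rot":[0,0,0]},{"offset":[0,0,0],"delta_rot":[0,0,0]},{"offset":[-0.01,0,0],"delta_rot":[0,0,0]},{"offset":[-0.03,0,0],"delta_rot":[0,0,0]},{"offset":[-0.04,0,0],"delta_rot":[0,0,0]},{"offset":[-0.03,0,0],"delta_rot":[0,0,0]},{"offset":[0,0.0143,-0.0322],"delta_rot":[0,0,0]},{"offset":[0,0.0143,-0.0322],"delta_rot":[0,0,0]},{"offset":[0,0.0143,-0.0322],"delta_rot":[0,0,0]},{"offset":[0,0.0143,-0.0322],"delta_rot":[0,0,0]},{"offset":[0,0.0143,-0.0322],"delta_rot":[0,0,0]},{"offset":[0,0.0143,-0.0322],"delta_rot":[0,0,0]},{"offset":[0,0.0143,-0.0322],"delta_rot":[0,0,0]},{"offset":[0,0.0143,-0.0322],"delta_rot":[0,0,0]},{"offset":[0,0.0143,-0.0322],"delta_rot":[0,0,0]},{"offset":[0,0.0143,-0.0322],"delta_rot":[0,0,0]},{"offset":[0,0.0143,-0.0322],"delta_rot":[0,0,0]},{"offset":[0,0.0143,-0.0322],"delta_rot":[0,0,0]},{"offset":[0,0,0],"delta_rot":[0,0,0]}]' -0.34
cat > tr.py <<'E'
from h import *
for c in('top','scene'):
    im=eyes.snapshot(c)[:,:,::-1].copy(); cv2.imwrite(f'pics/last_{c}.png',im)
    for d in eyes.spot_in(c,'fresh1')[:8]: print(c,round(d['confidence'],2),np.round(d['location'],1),np.round(unproj(c,d['location'],24)[:2]))
E
python3 tr.py
python3 -c "
from h import *
go(430.5,309,26,24.6)"
```

```text
time_s: 54.48
tool_pos: [430.2, 275.0, 139.7]
tool_rot: [0.596, 0.381, 0.596, -0.381]
ft_force: [-0.2, -0.1, 0.9]
gripper_width: 28.1
top 0.43 [382.3 202.5] [ 436. -141.]
off mm [113.5  15.  -33.2] rows>= 2
rx -0.0 cur jaw 24.6
x-axis [ 0. -0. -1.] q6 -0.09 w 28.3 F [-0.2 -0.7 -0. ] t 54.7
```

```bash

python3 -m crank '[{"offset":[0,0.0075,-0.0166],"delta_rot":[0,0,0]},{"offset":[0,0.0075,-0.0166],"delta_rot":[0,0,0]},{"offset":[0.03,0,0],"delta_rot":[0,0,0]},{"offset":[0.03,0,0],"delta_rot":[0,0,0]},{"offset":[0.02,0,0],"delta_rot":[0,0,0]},{"offset":[0.012,0,0],"delta_rot":[0,0,0]},{"offset":[0.012,0,0],"delta_rot":[0,0,0]},{"offset":[0.01,0,0],"delta_rot":[0,0,0]},{"offset":[0,0,0],"delta_rot":[0,0,0]}]'
python3 -m crank '[{"offset":[0,0,0],"delta_rot":[0,0,0]},{"offset":[0,0,0],"delta_rot":[0,0,0]},{"offset":[0,0,0],"delta_rot":[0,0,0]},{"offset":[0,0,0],"delta_rot":[0,0,0]},{"offset":[0,0,0],"delta_rot":[0,0,0]}]' -1 25
```

```text
time_s: 55.8
tool_pos: [430.2, 309.7, 24.8]
tool_rot: [0.595, 0.382, 0.595, -0.382]
ft_force: [-1.1, -0.3, -0.4]
gripper_width: 28.3
time_s: 56.42
tool_pos: [430.6, 309.9, 25.6]
tool_rot: [0.595, 0.382, 0.595, -0.382]
ft_force: [-0.2, -0.9, 3.8]
gripper_width: 8.7
```

```bash

python3 -m crank '[{"offset":[-0.015,0,0],"delta_rot":[0,0,0]},{"offset":[-0.03,0,0],"delta_rot":[0,0,0]},{"offset":[-0.04,0,0],"delta_rot":[0,0,0]},{"offset":[-0.035,0,0],"delta_rot":[0,0,0]},{"offset":[0,-0.0102,0.0336],"delta_rot":[0,0,0]},{"offset":[0,-0.0102,0.0336],"delta_rot":[0,0,0]},{"offset":[0,-0.0102,0.0336],"delta_rot":[0,0,0]},{"offset":[0,-0.0102,0.0336],"delta_rot":[0,0,0]},{"offset":[0,-0.0102,0.0336],"delta_rot":[0,0,0]},{"offset":[0,-0.0102,0.0336],"delta_rot":[0,0,0]},{"offset":[0,-0.0102,0.0336],"delta_rot":[0,0,0]},{"offset":[0,-0.0102,0.0336],"delta_rot":[0,0,0]},{"offset":[0,-0.0102,0.0336],"delta_rot":[0,0,0]},{"offset":[0,-0.0102,0.0336],"delta_rot":[0,0,0]},{"offset":[0,-0.0102,0.0336],"delta_rot":[0,0,0]},{"offset":[0,-0.0102,0.0336],"delta_rot":[0,0,0]},{"offset":[0,-0.0102,0.0336],"delta_rot":[0,0,0]},{"offset":[0,0,0],"delta_rot":[0,0,0]}]'
python3 -m crank '[{"offset":[0.03,0,0],"delta_rot":[0,0,0]},{"offset":[0.04,0,0],"delta_rot":[0,0,0]},{"offset":[0.025,0,0],"delta_rot":[0,0,0]},{"offset":[0.012,0,0],"delta_rot":[0,0,0]},{"offset":[0.006,0,0],"delta_rot":[0,0,0]},{"offset":[0,0,0],"delta_rot":[0,0,0]}]'
for i in 1 2; do python3 -m crank '[{"offset":[0.001,0,0],"delta_rot":[0,0,0]},{"offset":[0,0,0],"delta_rot":[0,0,0]}]'| egrep 'pos|force';done
```

```text
time_s: 58.68
tool_pos: [491.9, -144.3, 145.9]
tool_rot: [0.595, 0.383, 0.594, -0.383]
ft_force: [0.3, 0.7, -0.0]
gripper_width: 8.6
time_s: 59.42
tool_pos: [492.1, -142.5, 32.8]
tool_rot: [0.595, 0.382, 0.595, -0.382]
ft_force: [0.1, 0.1, -0.1]
gripper_width: 8.0
tool_pos: [492.1, -142.7, 31.7]
ft_force: [0.5, 0.6, -0.6]
tool_pos: [491.9, -142.6, 30.3]
ft_force: [-0.9, 0.3, -0.2]
```

```bash

python3 -m crank '[{"offset":[0.0013,0,0],"delta_rot":[0,0,0]},{"offset":[0,0,0],"delta_rot":[0,0,0]}]'| egrep 'pos|force'
python3 -m crank '[{"offset":[0,0,0],"delta_rot":[0,0,0]},{"offset":[0,0,0],"delta_rot":[0,0,0]},{"offset":[0,0,0],"delta_rot":[0,0,0]},{"offset":[-0.01,0,0],"delta_rot":[0,0,0]},{"offset":[-0.03,0,0],"delta_rot":[0,0,0]},{"offset":[-0.04,0,0],"delta_rot":[0,0,0]},{"offset":[-0.03,0,0],"delta_rot":[0,0,0]},{"offset":[0,0.0147,-0.0358],"delta_rot":[0,0,0]},{"offset":[0,0.0147,-0.0358],"delta_rot":[0,0,0]},{"offset":[0,0.0147,-0.0358],"delta_rot":[0,0,0]},{"offset":[0,0.0147,-0.0358],"delta_rot":[0,0,0]},{"offset":[0,0.0147,-0.0358],"delta_rot":[0,0,0]},{"offset":[0,0.0147,-0.0358],"delta_rot":[0,0,0]},{"offset":[0,0.0147,-0.0358],"delta_rot":[0,0,0]},{"offset":[0,0.0147,-0.0358],"delta_rot":[0,0,0]},{"offset":[0,0.0147,-0.0358],"delta_rot":[0,0,0]},{"offset":[0,0.0147,-0.0358],"delta_rot":[0,0,0]},{"offset":[0,0.0147,-0.0358],"delta_rot":[0,0,0]},{"offset":[0,0,0],"delta_rot":[0,0,0]}]' -0.34
python3 tr.py
python3 fr2.py
python3 -c "
from h import *
go(473,322,26,24.6)"
```

```text
tool_pos: [491.8, -142.5, 28.8]
ft_force: [0.5, 0.0, 0.1]
time_s: 62.55
tool_pos: [474.3, 284.7, 139.5]
tool_rot: [0.596, 0.381, 0.596, -0.381]
ft_force: [0.0, -0.3, 0.5]
gripper_width: 28.2
top 0.37 [380.8 202. ] [ 437. -136.]
top 0.36 [381.9 186.7] [ 484. -141.]
scene 0.6 [259.4 210. ] [ 443. -150.]
scene 0.46 [258.9 222.5] [ 505. -147.]
blob area 16976 [218. 274.] world [456.7 301.8] org [-15.7  97.3]
off mm [113.2  14.8 -37.3] rows>= 3
rx -0.0 cur jaw 24.6
x-axis [ 0. -0. -1.] q6 -0.11 w 28.3 F [ 0.4  1.  -0.1] t 62.8
```

```bash

python3 -m crank '[{"offset":[0,0.0074,-0.0187],"delta_rot":[0,0,0]},{"offset":[0,0.0074,-0.0187],"delta_rot":[0,0,0]},{"offset":[0.03,0,0],"delta_rot":[0,0,0]},{"offset":[0.03,0,0],"delta_rot":[0,0,0]},{"offset":[0.02,0,0],"delta_rot":[0,0,0]},{"offset":[0.012,0,0],"delta_rot":[0,0,0]},{"offset":[0.012,0,0],"delta_rot":[0,0,0]},{"offset":[0.0095,0,0],"delta_rot":[0,0,0]},{"offset":[0,0,0],"delta_rot":[0,0,0]}]'
python3 -m crank '[{"offset":[0,0,0],"delta_rot":[0,0,0]},{"offset":[0,0,0],"delta_rot":[0,0,0]},{"offset":[0,0,0],"delta_rot":[0,0,0]},{"offset":[0,0,0],"delta_rot":[0,0,0]},{"offset":[0,0,0],"delta_rot":[0,0,0]}]' -1 25
```

```text
time_s: 63.92
tool_pos: [472.4, 323.0, 25.0]
tool_rot: [0.595, 0.382, 0.595, -0.382]
ft_force: [0.1, -0.3, -0.3]
gripper_width: 28.2
time_s: 64.55
tool_pos: [472.9, 323.1, 25.9]
tool_rot: [0.595, 0.382, 0.595, -0.382]
ft_force: [-0.6, 0.8, 5.3]
gripper_width: 8.7
```

```bash

python3 -m crank '[{"offset":[-0.015,0,0],"delta_rot":[0,0,0]},{"offset":[-0.03,0,0],"delta_rot":[0,0,0]},{"offset":[-0.04,0,0],"delta_rot":[0,0,0]},{"offset":[-0.035,0,0],"delta_rot":[0,0,0]},{"offset":[0,-0.01335,0.0314],"delta_rot":[0,0,0]},{"offset":[0,-0.01335,0.0314],"delta_rot":[0,0,0]},{"offset":[0,-0.01335,0.0314],"delta_rot":[0,0,0]},{"offset":[0,-0.01335,0.0314],"delta_rot":[0,0,0]},{"offset":[0,-0.01335,0.0314],"delta_rot":[0,0,0]},{"offset":[0,-0.01335,0.0314],"delta_rot":[0,0,0]},{"offset":[0,-0.01335,0.0314],"delta_rot":[0,0,0]},{"offset":[0,-0.01335,0.0314],"delta_rot":[0,0,0]},{"offset":[0,-0.01335,0.0314],"delta_rot":[0,0,0]},{"offset":[0,-0.01335,0.0314],"delta_rot":[0,0,0]},{"offset":[0,-0.01335,0.0314],"delta_rot":[0,0,0]},{"offset":[0,-0.01335,0.0314],"delta_rot":[0,0,0]},{"offset":[0,0,0],"delta_rot":[0,0,0]}]'
python3 fr2.py
python3 -m crank '[{"offset":[0.03,0,0],"delta_rot":[0,0,0]},{"offset":[0.04,0,0],"delta_rot":[0,0,0]},{"offset":[0.025,0,0],"delta_rot":[0,0,0]},{"offset":[0.012,0,0],"delta_rot":[0,0,0]},{"offset":[0.006,0,0],"delta_rot":[0,0,0]},{"offset":[0.002,0,0],"delta_rot":[0,0,0]},{"offset":[0.0015,0,0],"delta_rot":[0,0,0]},{"offset":[0,0,0],"delta_rot":[0,0,0]}]'
python3 -c "
import cv2,numpy as np
t=cv2.imread('pics/last_top.png');print(np.array(t[165:215:2,215:255:2].max(2)))" >/dev/null
```

```text
time_s: 66.68
tool_pos: [484.0, -87.9, 146.0]
tool_rot: [0.595, 0.383, 0.594, -0.383]
ft_force: [-0.4, -0.1, -0.3]
gripper_width: 8.5
blob area 4861 [254. 233.] world [472.1 287.9] org [-7.4 78.3]
time_s: 67.72
tool_pos: [484.2, -86.4, 29.3]
tool_rot: [0.595, 0.382, 0.595, -0.382]
ft_force: [0.7, 0.0, -0.7]
gripper_width: 8.2
```

```bash

python3 -m crank '[{"offset":[0.0006,0,0],"delta_rot":[0,0,0]},{"offset":[0,0,0],"delta_rot":[0,0,0]}]'| egrep 'pos|force'
python3 -m crank '[{"offset":[0,0,0],"delta_rot":[0,0,0]},{"offset":[0,0,0],"delta_rot":[0,0,0]},{"offset":[0,0,0],"delta_rot":[0,0,0]},{"offset":[-0.01,0,0],"delta_rot":[0,0,0]},{"offset":[-0.03,0,0],"delta_rot":[0,0,0]},{"offset":[-0.04,0,0],"delta_rot":[0,0,0]},{"offset":[-0.03,0,0],"delta_rot":[0,0,0]},{"offset":[0,0,0],"delta_rot":[0,0,0]}]' -0.34|grep pos
python3 tr.py
python3 - <<'E'
from fr2 import *
t=cv2.imread('pics/last_top.png');k=8
g=cv2.resize(t[165:215,210:260],None,fx=k,fy=k,interpolation=cv2.INTER_CUBIC).max(2)
m=np.zeros_like(g); q=(proj('top',T(o,[(-47,68,8),(20,68,8),(20,122,8),(-47,122,8)]))-[210,165]+.5)*k
cv2.fillPoly(m,[np.int32(q)],255)
for th in(150,170,190):
    n,_,st,ce=cv2.connectedComponentsWithStats(((g>th)&(m>0)).astype(np.uint8))
    for i in range(1,n):
        if st[i,4]>150: print(th,st[i],np.round(ce[i]))
go(483,296,26,24.6)
E
```

```text
tool_pos: [484.3, -86.5, 28.9]
ft_force: [-1.4, -0.6, 4.6]
tool_pos: [485.0, -86.7, 140.9]
top 0.41 [239.  189.2] [485. 293.]
scene 0.59 [276.8 222.9] [508. -96.]
scene 0.46 [258.8 211.1] [ 449. -151.]
150 [ 202  159  123  159 3041] [242. 211.]
170 [ 204  176   52   54 1885] [228. 202.]
170 [275 211  50 106 300] [298. 263.]
190 [ 206  179   48   49 1402] [227. 202.]
off mm [ 111.8  158.8 -347.4] rows>= 7
rx 0.0 cur jaw 24.6
x-axis [-0.002  0.001 -1.   ] q6 -0.85 w 28.4 F [-0.2  0.2  0.2] t 69.2
```

```bash

python3 -m crank '[{"offset":[0,0.01444,-0.0316],"delta_rot":[0,0,0]},{"offset":[0,0.01444,-0.0316],"delta_rot":[0,0,0]},{"offset":[0,0.01444,-0.0316],"delta_rot":[0,0,0]},{"offset":[0,0.01444,-0.0316],"delta_rot":[0,0,0]},{"offset":[0,0.01444,-0.0316],"delta_rot":[0,0,0]},{"offset":[0,0.01444,-0.0316],"delta_rot":[0,0,0]},{"offset":[0,0.01444,-0.0316],"delta_rot":[0,0,0]},{"offset":[0,0.01444,-0.0316],"delta_rot":[0,0,0]},{"offset":[0,0.01444,-0.0316],"delta_rot":[0,0,0]},{"offset":[0,0.01444,-0.0316],"delta_rot":[0,0,0]},{"offset":[0,0.01444,-0.0316],"delta_rot":[0,0,0]},{"offset":[0.02,0,0],"delta_rot":[0,0,0]},{"offset":[0.03,0,0],"delta_rot":[0,0,0]},{"offset":[0.03,0,0],"delta_rot":[0,0,0]},{"offset":[0.012,0,0],"delta_rot":[0,0,0]},{"offset":[0.012,0,0],"delta_rot":[0,0,0]},{"offset":[0.008,0,0],"delta_rot":[0,0,0]},{"offset":[0,0,0],"delta_rot":[0,0,0]}]'
python3 -m crank '[{"offset":[0,0,0],"delta_rot":[0,0,0]},{"offset":[0,0,0],"delta_rot":[0,0,0]},{"offset":[0,0,0],"delta_rot":[0,0,0]},{"offset":[0,0,0],"delta_rot":[0,0,0]},{"offset":[0,0,0],"delta_rot":[0,0,0]}]' -1 25
```

```text
time_s: 71.42
tool_pos: [483.5, 295.9, 26.2]
tool_rot: [0.595, 0.382, 0.595, -0.382]
ft_force: [0.1, 0.4, -0.0]
gripper_width: 28.4
time_s: 72.05
tool_pos: [483.9, 296.0, 26.8]
tool_rot: [0.595, 0.382, 0.595, -0.382]
ft_force: [1.0, -0.1, 5.5]
gripper_width: 8.5
```

```bash

python3 -m crank '[{"offset":[-0.015,0,0],"delta_rot":[0,0,0]},{"offset":[-0.03,0,0],"delta_rot":[0,0,0]},{"offset":[-0.04,0,0],"delta_rot":[0,0,0]},{"offset":[-0.035,0,0],"delta_rot":[0,0,0]},{"offset":[0,-0.0177,0.0276],"delta_rot":[0,0,0]},{"offset":[0,-0.0177,0.0276],"delta_rot":[0,0,0]},{"offset":[0,-0.0177,0.0276],"delta_rot":[0,0,0]},{"offset":[0,-0.0177,0.0276],"delta_rot":[0,0,0]},{"offset":[0,-0.0177,0.0276],"delta_rot":[0,0,0]},{"offset":[0,-0.0177,0.0276],"delta_rot":[0,0,0]},{"offset":[0,-0.0177,0.0276],"delta_rot":[0,0,0]},{"offset":[0,-0.0177,0.0276],"delta_rot":[0,0,0]},{"offset":[0,-0.0177,0.0276],"delta_rot":[0,0,0]},{"offset":[0,-0.0177,0.0276],"delta_rot":[0,0,0]},{"offset":[0,-0.0177,0.0276],"delta_rot":[0,0,0]},{"offset":[0,-0.0177,0.0276],"delta_rot":[0,0,0]},{"offset":[0,0,0],"delta_rot":[0,0,0]}]'
python3 tr.py
python3 -m crank '[{"offset":[0.03,0,0],"delta_rot":[0,0,0]},{"offset":[0.04,0,0],"delta_rot":[0,0,0]},{"offset":[0.025,0,0],"delta_rot":[0,0,0]},{"offset":[0.012,0,0],"delta_rot":[0,0,0]},{"offset":[0.006,0,0],"delta_rot":[0,0,0]},{"offset":[0.002,0,0],"delta_rot":[0,0,0]},{"offset":[0.0015,0,0],"delta_rot":[0,0,0]},{"offset":[0,0,0],"delta_rot":[0,0,0]}]'
for i in 1; do python3 -m crank '[{"offset":[0.0006,0,0],"delta_rot":[0,0,0]},{"offset":[0,0,0],"delta_rot":[0,0,0]}]'| egrep 'pos|force';done
```

```text
time_s: 74.18
tool_pos: [428.3, -95.1, 146.9]
tool_rot: [0.595, 0.383, 0.594, -0.383]
ft_force: [-0.3, 0.2, 0.3]
gripper_width: 8.2
scene 0.64 [259.6 212. ] [ 453. -149.]
scene 0.57 [278.1 222.2] [505. -93.]
time_s: 75.38
tool_pos: [428.7, -93.8, 30.2]
tool_rot: [0.595, 0.382, 0.595, -0.382]
ft_force: [0.0, 0.3, -0.4]
gripper_width: 8.4
tool_pos: [428.9, -93.9, 29.8]
ft_force: [-0.7, 0.6, 5.3]
```

```bash

python3 -m crank '[{"offset":[0,0,0],"delta_rot":[0,0,0]},{"offset":[0,0,0],"delta_rot":[0,0,0]},{"offset":[0,0,0],"delta_rot":[0,0,0]},{"offset":[-0.01,0,0],"delta_rot":[0,0,0]},{"offset":[-0.03,0,0],"delta_rot":[0,0,0]},{"offset":[-0.04,0,0],"delta_rot":[0,0,0]},{"offset":[-0.04,0,0],"delta_rot":[0,0,0]},{"offset":[-0.04,0,0],"delta_rot":[0,0,0]},{"offset":[-0.04,0,0],"delta_rot":[0,0,0]},{"offset":[0,0,0],"delta_rot":[0,0,0]}]' -0.34|grep pos
python3 -c "
from h import *
go(573,352.8,230,-65.4)"
```

```text
tool_pos: [429.4, -94.1, 232.3]
off mm [   1.8  316.8 -346.4] rows>= 8
rx -90.0 cur jaw 24.6
x-axis [ 0.005 -0.003 -1.   ] q6 -0.91 w 28.2 F [ 0.5 -0.1 -0.1] t 76.9
```

```bash

python3 -m crank '[{"offset":[0,0.0226,-0.0247],"delta_rot":[0,0,0]},{"offset":[0,0.0226,-0.0247],"delta_rot":[0,0,0]},{"offset":[0,0.0226,-0.0247],"delta_rot":[0,0,0]},{"offset":[0,0.0226,-0.0247],"delta_rot":[0,0,0]},{"offset":[0,0.0226,-0.0247],"delta_rot":[0,0,0]},{"offset":[0,0.0226,-0.0247],"delta_rot":[0,0,0]},{"offset":[0,0.0226,-0.0247],"delta_rot":[0,0,0]},{"offset":[0,0.0226,-0.0247],"delta_rot":[0,0,0]},{"offset":[0,0.0226,-0.0247],"delta_rot":[0,0,0]},{"offset":[0,0.0226,-0.0247],"delta_rot":[0,0,0]},{"offset":[0,0.0226,-0.0247],"delta_rot":[0,0,0]},{"offset":[0,0.0226,-0.0247],"delta_rot":[0,0,0]},{"offset":[0,0.0226,-0.0247],"delta_rot":[0,0,0]},{"offset":[0,0.0226,-0.0247],"delta_rot":[0,0,0]},{"offset":[0,0,0],"delta_rot":[0,0,0]}]' 0.05 | grep pos
python3 -m crank '[{"offset":[0,0,0],"delta_rot":[10,0,0]},{"offset":[0,0,0],"delta_rot":[10,0,0]},{"offset":[0,0,0],"delta_rot":[10,0,0]},{"offset":[0,0,0],"delta_rot":[10,0,0]},{"offset":[0,0,0],"delta_rot":[10,0,0]},{"offset":[0,0,0],"delta_rot":[10,0,0]},{"offset":[0,0,0],"delta_rot":[10,0,0]},{"offset":[0,0,0],"delta_rot":[10,0,0]},{"offset":[0,0,0],"delta_rot":[10,0,0]},{"offset":[0,0,0],"delta_rot":[0,0,0]}]' | egrep 'pos|wid'
python3 tr.py
python3 -c "
from h import *
go(573,352.8,118.5,-65.4)
t=cv2.imread('pics/last_top.png');s=cv2.imread('pics/last_scene.png')
r=lambda i,x,y,w,h,W,H:cv2.resize(i[y:y+h,x:x+w],(W,H),interpolation=cv2.INTER_CUBIC)
cv2.imwrite('pics/v16.png',np.vstack([np.hstack([r(t,340,160,70,60,400,300),r(s,240,185,70,60,400,300)]),np.hstack([r(t,195,140,70,50,400,270),r(s,380,160,70,50,400,270)])]))"
```

```text
tool_pos: [571.5, 354.0, 227.4]
tool_pos: [571.8, 351.7, 228.8]
gripper_width: 45.0
top 0.42 [369.2 204.8] [ 430. -101.]
top 0.41 [381.8 204. ] [ 431. -139.]
top 0.35 [383.1 186.2] [ 485. -145.]
scene 0.58 [255.4 211. ] [ 448. -162.]
scene 0.52 [273.6 221.6] [ 502. -106.]
scene 0.5 [278.4 218.5] [487. -92.]
scene 0.37 [258.3 222.8] [ 506. -149.]
scene 0.36 [277.7 209.4] [442. -96.]
off mm [ 1.106e+02 -1.000e-01 -1.200e+00] rows>= 2
rx 0.2 cur jaw -65.2
x-axis [-0. -0. -1.] q6 1.52 w 44.8 F [-0.5 -0.8  0.3] t 80.2
```

```bash

python3 -m crank '[{"offset":[0.03,0,0],"delta_rot":[0,0,0]},{"offset":[0.03,0,0],"delta_rot":[0,0,0]},{"offset":[0.02,0,-0.001],"delta_rot":[0,0,0]},{"offset":[0.015,0,0],"delta_rot":[0,0,0]},{"offset":[0.01,0,0],"delta_rot":[0,0,0]},{"offset":[0.005,0,0],"delta_rot":[0,0,0]},{"offset":[0,0,0],"delta_rot":[0,0,0]}]' 0.05 25
python3 -m crank '[{"offset":[0,0,0],"delta_rot":[0,0,0]},{"offset":[0,0,0],"delta_rot":[0,0,0]},{"offset":[0,0,0],"delta_rot":[0,0,0]},{"offset":[0,0,0],"delta_rot":[0,0,0]},{"offset":[0,0,0],"delta_rot":[0,0,0]}]' -1 25
```

```text
time_s: 81.08
tool_pos: [573.0, 352.9, 119.4]
tool_rot: [0.151, 0.691, 0.151, -0.691]
ft_force: [0.1, 0.0, 0.2]
gripper_width: 45.0
time_s: 81.7
tool_pos: [573.4, 352.7, 120.0]
tool_rot: [0.151, 0.691, 0.151, -0.69]
ft_force: [1.5, -3.4, 5.9]
gripper_width: 19.3
```

```bash
python3 -c "
import numpy as np
th=np.radians(np.r_[np.arange(119.7,11,-6),9.7]);X=-131*np.cos(th);Z=131*np.sin(th)
print([(float(round(-b,1)),float(round(-a,1))) for a,b in zip(np.diff(X),np.diff(Z))])"
```

```text
[(-6.2, 12.2), (-4.8, 12.8), (-3.5, 13.3), (-2.1, 13.6), (-0.6, 13.7), (0.8, 13.7), (2.2, 13.5), (3.6, 13.2), (5.0, 12.8), (6.3, 12.2), (7.5, 11.5), (8.7, 10.6), (9.7, 9.6), (10.7, 8.6), (11.5, 7.4), (12.2, 6.2), (12.8, 4.8), (13.3, 3.5), (4.5, 0.8)]
```

```bash

python3 -m crank '[{"offset":[-0.0062,0,0.0122],"delta_rot":[0,0,0]},{"offset":[-0.0048,0,0.0128],"delta_rot":[0,0,0]},{"offset":[-0.0035,0,0.0133],"delta_rot":[0,0,0]},{"offset":[-0.0021,0,0.0136],"delta_rot":[0,0,0]},{"offset":[-0.0006,0,0.0137],"delta_rot":[0,0,0]},{"offset":[0.0008,0,0.0137],"delta_rot":[0,0,0]},{"offset":[0,0,0],"delta_rot":[0,0,0]}]' | egrep 'pos|force|wid'
python3 -m crank '[{"offset":[0.0022,0,0.0135],"delta_rot":[0,0,0]},{"offset":[0.0036,0,0.0132],"delta_rot":[0,0,0]},{"offset":[0.005,0,0.0128],"delta_rot":[0,0,0]},{"offset":[0.0063,0,0.0122],"delta_rot":[0,0,0]},{"offset":[0.0075,0,0.0115],"delta_rot":[0,0,0]},{"offset":[0.0087,0,0.0106],"delta_rot":[0,0,0]},{"offset":[0.0097,0,0.0096],"delta_rot":[0,0,0]},{"offset":[0.0107,0,0.0086],"delta_rot":[0,0,0]},{"offset":[0,0,0],"delta_rot":[0,0,0]}]' | egrep 'pos|force|wid'
python3 -m crank '[{"offset":[0.0115,0,0.0074],"delta_rot":[0,0,0]},{"offset":[0.0122,0,0.0062],"delta_rot":[0,0,0]},{"offset":[0.0128,0,0.0048],"delta_rot":[0,0,0]},{"offset":[0.01,0,0.0026],"delta_rot":[0,0,0]},{"offset":[0,0,0],"delta_rot":[0,0,0]}]' | egrep 'pos|force|wid'
```

```text
tool_pos: [501.0, 319.6, 136.1]
ft_force: [1.3, -3.8, 3.9]
gripper_width: 19.3
tool_pos: [416.9, 281.3, 81.4]
ft_force: [0.8, -4.4, 1.9]
gripper_width: 19.0
tool_pos: [397.9, 272.7, 35.0]
ft_force: [-1.7, -5.5, 2.5]
gripper_width: 19.4
```

```bash

for i in 1 2 3; do python3 -m crank '[{"offset":[0.0027,0,0.0004],"delta_rot":[0,0,0]},{"offset":[0,0,0],"delta_rot":[0,0,0]}]' | egrep 'pos|force'; done
python3 -m crank '[{"offset":[0,0,0],"delta_rot":[0,0,0]},{"offset":[0,0,0],"delta_rot":[0,0,0]},{"offset":[0,0,0],"delta_rot":[0,0,0]},{"offset":[0,0,0],"delta_rot":[0,0,0]},{"offset":[-0.02,0,0],"delta_rot":[0,0,0]},{"offset":[-0.04,0,0],"delta_rot":[0,0,0]},{"offset":[-0.04,0,0],"delta_rot":[0,0,0]},{"offset":[-0.04,0,0],"delta_rot":[0,0,0]},{"offset":[-0.04,0,0],"delta_rot":[0,0,0]},{"offset":[0,0,0],"delta_rot":[0,0,0]},{"offset":[0,0,0.03],"delta_rot":[0,0,0]},{"offset":[0,0,0.03],"delta_rot":[0,0,0]},{"offset":[0,0,0],"delta_rot":[0,0,0]}]' 0.05
python3 tr.py
python3 - <<'E'
from h import *
for d in eyes.spot_in('scene','lid0'): print('lid',d)
t=cv2.imread('pics/last_top.png');s=cv2.imread('pics/last_scene.png')
r=lambda i,x,y,w,h,W,H:cv2.resize(i[y:y+h,x:x+w],(W,H),interpolation=cv2.INTER_CUBIC)
cv2.imwrite('pics/v16.png',np.vstack([np.hstack([r(t,340,160,72,54,400,300),r(s,240,190,72,54,400,300)]),np.hstack([r(t,205,140,115,85,400,296),r(s,330,170,115,85,400,296)])]))
E
```

```text
tool_pos: [397.5, 272.5, 32.8]
ft_force: [-2.9, -5.9, 3.0]
tool_pos: [397.0, 272.3, 30.1]
ft_force: [-3.0, -5.7, 3.1]
tool_pos: [396.6, 272.1, 27.3]
ft_force: [-2.3, -6.8, 2.8]
time_s: 86.7
tool_pos: [341.1, 246.8, 206.6]
tool_rot: [-0.151, -0.69, -0.151, 0.691]
ft_force: [0.2, 0.4, 0.6]
gripper_width: 45.0
top 0.47 [382.7 187.1] [ 483. -144.]
top 0.42 [365.6 206.4] [425. -90.]
top 0.41 [382.8 201.4] [ 439. -142.]
scene 0.56 [258.6 223.9] [ 512. -148.]
scene 0.51 [277.5 219.7] [493. -95.]
lid {'location': [399.2, 215.4], 'confidence': 0.91}
lid {'location': [378.7, 217.1], 'confidence': 0.86}
lid {'location': [415.0, 210.7], 'confidence': 0.67}
lid {'location': [356.4, 223.3], 'confidence': 0.65}
```

View pics/v16.png

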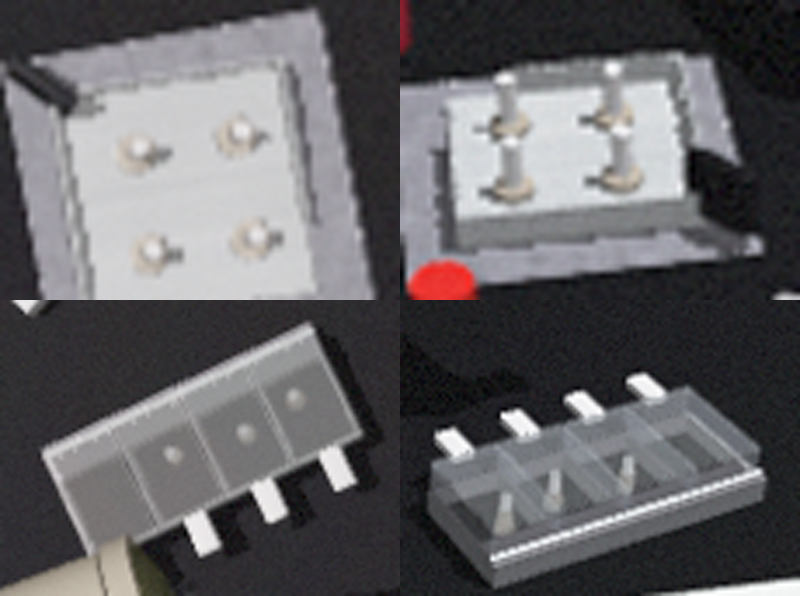

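```bash
python3 -c "
from h import *
print(ctrl.finish_job()); print(read_state()['time_s'])"
```

```text
the job is handed in; nothing more can be done
None
the job is handed in; nothing more can be done
```

The job is done and handed in at about 87 s of robot time, well inside the 210 s limit. No verdict came back.

- **Used discs:** I opened the cover to its stop and tipped the two used discs through the spout, which took 32° of tilt. I then stood the tray back on its mat and slid the cover to its shut stop, 112 mm of travel.
- **Fresh discs:** Compartment 0 held four disc heads. I opened lid 0, stood all four on the tray, and carried the lid back down to within about 0.5 mm of its original closed height.
- **Last picture:** All four fresh discs stand upright on the tray, and the tray sits near the middle of the mat. All four lids look closed and compartment 0 is empty. The gripper is clear of everything.

**Less certain:**
- Only one used disc was seen directly in the box. The other was hidden behind the cover; the tray was empty and I saw no disc outside the box.
- In the last check the detector found 3 of the 4 fresh discs in the top view and 2 in the scene view, but all four show in the picture.
- I did not re-measure the bystanders at the end. No move showed a force that suggested touching one.

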